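# True up a tilting angle plate with an engineer's square

### The job

The table of the tilting angle plate leans forward out of square. Take the engineer's square from its cork pad, stand it on the granite plate and slide it in line against the angle plate, pressed down flat, so that it pushes the table upright; finish with it bearing firmly but gently on the granite, on the front edge of the base and on the table all at once, with no gap, and hold it pressed there for a second or two. Then draw it away and stand it upright on its cork pad again, leaving the table square and everything else where it is.

Things in the scene. Friction and masses are not known exactly. Their poses are not given: they have to be found in the camera images.
- granite: black granite surface plate lying on the bench, 300 x 200 mm, 50 mm thick, fixed. Origin: centre of its underside; its top is 50 mm above. x runs along the 300 mm length towards the end that carries the angle plate.
- angle_plate: tilting angle plate of cast iron, fixed on the granite: a base slab 110 mm deep (x), 120 mm wide (y), 20 mm high, with a hinged table at its front (-x) edge. Origin: centre of the base's underside, level with the granite's top. The upright front edge of the base, 55 mm before the origin, is the hard stop for the square.
- corner (a point): bottom middle of the front edge of the angle plate's base, at the level of the granite's top. x points into the angle plate, square to the front edge (flat, 120 mm wide, 0 to 20 mm above the granite); y along the edge; z up. Good to a millimetre or so only: find the last of it by touch.
- tilt_table (a joint): lean of the angle plate's table, rad: 0 = square, + = leaning forward (to -x of corner); starts at 0.05 to 0.11. Table 120 mm wide, 30 to 145 mm above the granite; at 0 its face is in one plane with the base's front edge. Hinge along y, 27 mm above the granite, 12 mm behind that plane. Snug: stays where it is left, yields to about 4 N at the top of the square's blade.
- square_grip (a point): engineer's square, steel, about 0.45 kg, standing on its stock, blade up. This is where to grip it: midway up the stock, 20 mm to the heel side of its middle. x along the stock towards the blade, y across it, z up. Stock: 115 mm long, 20 mm thick (y), 28 mm high; underside 14 mm below this point, heel 37.5 mm behind (-x), front end 77.5 mm ahead (+x).
- square: the same square; origin under the middle of the stock, axes as square_grip. The blade, 18 mm wide (x) and 4 mm thick, rises at the front end to 100 mm above the underside; its back edge is flush with the stock's front end (57.5 mm ahead of the origin). That edge and end go against the angle plate, x of the square along x of corner, underside on the granite.
- square_toe (a point): the front lower corner of the square's stock, mid-thickness, where the underside meets the front end. Fully in, it lies at point corner (sideways it need not be central). A proper bearing on the granite and on the angle plate is 4 to 15 N each, counting the square's own weight; over 30 N on the angle plate or 45 N on the granite, even as a knock when setting down, bruises the edges.
- cork_pad: cork pad on the bench where the square is kept, 150 x 70 mm, 6 mm thick, fixed. Origin: centre of its underside; x along the 150 mm length.
- bearing_c (a point): small bearing on a corner of the granite, to be left alone: 42 mm diameter, 17 mm high; this is its middle.
- pinion_c (a point): steel pinion standing on its gear on the bench, to be left alone: 60 mm diameter, 105 mm high; this is its middle.
- tin: open tin of marking compound, to be left alone: 68 mm diameter, 26 mm high; origin under its centre.
- tin_lid: lid of the tin lying on the bench, to be left alone: 74 mm diameter, 11 mm high; origin under its centre.
- brush: thin brush with a wooden handle, 190 mm long, lying on the bench, to be left alone; origin under its middle.
- spanner: spanner lying on the bench, to be left alone.
Mind the look-alikes: they are no part of the job. There is more than one size of the square; the job needs the smallest.

How it is judged:
On the way, in this order (a step that is already met when the one before it is completed fails the run):
1. the square is lifted off its pad in the gripper (height (world z) of square_grip above 0.05 m and contact force between the fingers and square above 1 N), for 0.1 s.
2. the held square bears on the granite (2 to 20 N), the base's edge (1 to 20 N) and the table at once for 1 s, in line within 0.04 rad, the table square within 0.012 rad (contact force between the fingers and square above 1 N and contact force between square and granite between 2 and 20 N and contact force between square and angle_plate_c0 between 1 and 20 N and contact force between square and tilt_table_c0 above 0.5 N and angle between the x axis of square_grip and the x axis of corner, either way round below 0.04 rad and value of joint tilt_table between -0.012 and 0.012 rad), for 1 s.
At the end, for the whole second after the job is handed in: The table is square within 0.012 rad; the engineer's square stands upright, at rest and let go, on its cork pad with its grip point within 50 mm of the pad's centre (value of joint tilt_table between -0.012 and 0.012 rad and horizontal distance between square_grip and cork_pad below 0.05 m and angle between square_grip's own z axis and vertical below 0.08 rad and height (world z) of square_grip below 0.025 m and contact force between square and cork_pad above 1 N and linear speed of square below 0.01 m/s); the robot touches nothing.
It fails at once if the square presses on the angle plate with more than 30 N (contact force between square and angle_plate above 30 N).
It fails at once if the square presses on the granite with more than 45 N (contact force between square and granite above 45 N).
It fails at once if the gripper or arm itself pushes the angle plate (contact force between any of the fingers, the arm and angle_plate above 1 N).
It fails at once if a bystander is moved by more than 20 mm (distance of any of bearing_c, pinion_c, tin, tin_lid, brush, spanner from where it was at the start of the episode above 0.02 m).
It also fails if it takes over 72 s, if anything falls off the work surface, if the arm or the gripper's body presses on something with over 40 N, if the wrist force passes 120 N, or if a joint passes its speed limit or range.

### The arm

A 7-joint arm with a two-finger parallel gripper is mounted at the origin on the work surface. World frame = base frame: x ahead of the robot, y to its left, z up, the work surface at z = 0. Lengths are in m, angles in rad, forces in N, time in s.
With the tool pointing down it reaches from about 0.425 to 0.95 m from the base axis. Payload 4.7 kg.
Tool frame: the origin (TCP) lies at the very end of the fingers, on their centre line; the grasp point (between the pads) lies 19 mm behind it (arm.grasp_offset is the distance from the TCP to the grasp point, in m); z points along the fingers, y is the direction in which the jaws open and shut (so a half turn about z gives the same grasp; the last joint's range is limited). The gripper opens to 85 mm and grips with 20 to 120 N. Pads are 22 mm wide; open, the fingers measure 114 mm over their backs; the gripper's body (76 mm by 85 mm) begins 54 mm behind the grasp point. The pads swing forward as they close: fully open they stand 13 mm farther back than shut.
Start: joints at [1.232, 0.469, -0.049, 1.532, 0.024, 1.141, -0.082], TCP at [0.206, -0.643, 0.231] pointing down, gripper open.
Joint ranges: [-2.59, 2.59], [-0.33, 1.99], [-1.39, 1.29], [0.1, 2.45], [-1.04, 4.18], [0.21, 1.99], [-2.66, 2.66]. Speed limits (rad/s): [2.57, 2.57, 3.14, 3.14, 3.14, 3.14, 3.14].

### API

Orientations are given as a 3x3 rotation matrix whose columns are the frame's x, y, z axes.
In Python, from workcell import arm gives the robot as it stands.
- The arm moves only by the shell command python3 -m creep 'ROWS'. ROWS is JSON, a list of rows, each an object of numbers: "hand": the closure, from 0 (fully open) to 1 (shut); "tx", "ty", "tz": the shift along the tool's x, y, z in mm; "spin": the turn about the tool's z in degrees. In form: [{"hand": .., "tx": .., "ty": .., "tz": .., "spin": ..}, ...]. A call has 1 to 20 rows; each row shifts and turns the commanded pose from where the row before left it, along the tool's axes as they then stand; what a row does not reach is not made up. A row lasts 1/12 s, in which the tool goes at most 41.7 mm and 7.16 degrees, less where a joint would pass 70% of its speed; a pose out of reach is approached as far as the arm can. A call is refused whole if a number of a shift passes 41.7 or a number of a turn 7.16, either way. A call with a gripper value outside its range is refused whole. The fingers move at their own pace and stop on an object; the grip force is fixed at half the most. Time passes only in rows, so rows that do not move let the fingers close. It gives the time, the measured TCP pose, the force and the opening at its end, in the units of the state.
- arm.get_obs(): the state, without advancing time (a new reading comes with each control period).
- arm.grab_frame(name): name is "scene" or "top" or "wrist"; returns a dict with "img" (480x640x3 uint8, blue, green, red), "z_map" (480x640 float32, m along the optical axis (not along the pixel's ray), 0 where there is no reading), "fovy" (degrees; the focal length in pixels is half the picture's height over the tangent of half this angle, whatever the lens; pixels are square), "cx", "cy" (the principal point, pixels), "xyz" and "attitude" of the camera in the world; the wrist camera has in their place "hand_eye" (4x4, takes a point from camera to tool coordinates, whose origin is the TCP and whose axes are the flange's). Camera axes: x right, y down, z forward; pixel columns grow to the right and rows downward; lengths in m; the calibration is good to about 2 mm. The wrist camera is an equidistant fisheye: a pixel r from the principal point sees the ray r / f radians off the axis. A picture is of the moment at which its call begins: read the wrist's pose just before it.
- arm.hand_in(): hands the job in, once; it reports no verdict.
Trained networks look in the newest picture that a camera, given by its name, has taken for a name from the list of things; names that differ only in an ending like _2 or _b are one class to them, and where a whole thing is asked for, a point or a joint stands for the part that bears it (a point fixed in the world has none). Each returns a list of dicts, best first, with "conf" (0 to 1); they miss things now and then, are a little off and sometimes report something else, mostly with a low value. They report only what shows in the picture. A call takes as long as a camera call. They do not tell look-alikes from the thing itself.
- arm.outline_of(query, camera): "pixels" (480x640 bool, what is visible of it) and "location" ([column, row] in pixels, amid what is visible of it).
- arm.mark_of(query, camera): "location" ([column, row] in pixels: a listed point, or the origin of a listed thing).
The state is a dict: "clock": time; "qpos": joint angles; "joint_vel": joint speeds; "joint_efforts": joint torques, N m; "tcp_pos": TCP position; "tool_rot": TCP orientation; "contact_force": force on the tool from outside, world axes, zero at the start; "moment": the same for the moment, N m; "gripper_width": finger opening in m.
Only numpy, scipy, OpenCV 4.12 (cv2) and the standard library are available. Lean on these libraries where they do the work, as an engineer would, in place of code of your own. Each camera call takes 0.05 s, during which the arm holds its last target.

## Working session

There is one attempt and no reset: what is moved stays moved. The work goes in short steps, Python scripts to look and compute and a shell command to move; the robot and the scene stay as the last step left them, time stands still between calls to the robot, and variables do not carry over. Pictures are saved under pics/ and viewed, and the job is handed in when it is done.

```bash
ls; mkdir -p pics; cat > h.py <<'E'
import numpy as np, cv2
from workcell import arm
def shot(name,save=None):
    o=arm.get_obs(); f=arm.grab_frame(name); f['obs']=o
    if save: cv2.imwrite(f'pics/{save}.png',f['img'])
    return f
def campose(f):
    if 'hand_eye' in f:
        T=np.eye(4);T[:3,:3]=f['obs']['tool_rot'];T[:3,3]=f['obs']['tcp_pos'];return T@f['hand_eye']
    T=np.eye(4);T[:3,:3]=np.array(f['attitude']);T[:3,3]=f['xyz'];return T
def rays(f,uv):
    uv=np.atleast_2d(np.array(uv,float));F=240/np.tan(np.radians(f['fovy'])/2)
    d=uv-[f['cx'],f['cy']]
    if 'hand_eye' in f:
        r=np.linalg.norm(d,axis=1)+1e-9;t=r/F
        return np.c_[d/r[:,None]*np.sin(t)[:,None],np.cos(t)]
    return np.c_[d/F,np.ones(len(d))]
def at_z(f,uv,z):
    T=campose(f);r=rays(f,uv)@T[:3,:3].T;s=(z-T[2,3])/r[:,2];return T[:3,3]+r*s[:,None]
def by_depth(f,uv):
    T=campose(f);r=rays(f,uv);uv=np.atleast_2d(np.round(uv).astype(int))
    zz=f['z_map'][uv[:,1],uv[:,0]];r=r/r[:,2:]*zz[:,None]
    return r@T[:3,:3].T+T[:3,3]
E
python3 - <<'E'
from h import *
np.set_printoptions(precision=4,suppress=True)
for c in['scene','top','wrist']:
    f=shot(c,c+'0')
    print(c,f['fovy'],f.get('xyz'))
    for q in ['square','granite','angle_plate','cork_pad','pinion_c','bearing_c','tin','tin_lid','brush','spanner']:
        for r in arm.outline_of(q,c)[:4]:
            if r['conf']>.2: print(q,r['conf'],r['location'],by_depth(f,[r['location']])[0])
    for q in ['corner','square_grip','square_toe','cork_pad']:
        for r in arm.mark_of(q,c)[:4]:
            if r['conf']>.2: print('M',q,r['conf'],r['location'],by_depth(f,[r['location']])[0])
print(arm.get_obs())
E
```

```text
pics
scene 57.469103067350396 [ 0.8699 -0.3834  0.7315]
square 0.96 [287.5, 206.6] [0.3663 0.2261 0.0385]
square 0.82 [312.4, 162.7] [0.3159 0.4049 0.0382]
square 0.59 [354.4, 220.6] [0.5225 0.2756 0.0348]
granite 0.84 [298.4, 359.7] [ 0.6272 -0.0922  0.0506]
granite 0.31 [431.0, 238.2] [0.6967 0.3126 0.0426]
angle_plate 0.57 [253.7, 342.2] [ 0.5518 -0.1165  0.0722]
cork_pad 0.93 [364.9, 231.1] [0.5468 0.2864 0.0048]
pinion_c 0.77 [432.7, 238.6] [0.6998 0.3157 0.0405]
bearing_c 0.83 [329.9, 285.1] [0.5925 0.061  0.0698]
tin 0.93 [418.7, 305.7] [0.7479 0.1428 0.0265]
tin_lid 0.72 [422.4, 361.1] [0.8027 0.045  0.0121]
brush 0.69 [370.0, 446.1] [ 0.7946 -0.1341  0.0073]
brush 0.34 [426.5, 214.7] [0.6462 0.4154 0.009 ]
spanner 0.87 [424.0, 214.9] [0.6419 0.4097 0.0105]
M corner 0.66 [265.3, 336.8] [ 0.5696 -0.1046  0.0891]
M square_grip 0.85 [298.3, 216.8] [0.4038 0.2175 0.0311]
M square_grip 0.69 [365.4, 216.1] [0.5368 0.302  0.036 ]
M square_grip 0.63 [300.2, 160.9] [0.2766 0.4034 0.0294]
M square_toe 0.84 [344.2, 237.4] [0.5193 0.2371 0.01  ]
M square_toe 0.84 [268.5, 209.4] [0.3084 0
[... 1373 characters left out ...]
7.6] [0.521  0.29   0.0344]
M cork_pad 0.34 [220.7, 255.1] [0.5258 0.3125 0.0348]
wrist 65.70646984690485 None
{'clock': 2.25, 'qpos': array([ 1.2321,  0.4686, -0.0486,  1.5325,  0.0241,  1.141 , -0.0823]), 'joint_vel': array([ 0.0002, -0.0001, -0.0001,  0.002 , -0.0001,  0.0002,  0.0002]), 'joint_efforts': array([ -0.0003, -51.0157,  -0.0469, -23.8009,   0.0108,   0.001 ,
         0.    ]), 'tcp_pos': array([ 0.2059, -0.6429,  0.2313]), 'tool_rot': array([[ 0.9524,  0.3049,  0.    ],
       [ 0.3049, -0.9524, -0.0001],
       [ 0.    ,  0.0001, -1.    ]]), 'contact_force': array([ 0.2009, -0.1468,  0.8757]), 'moment': array([-0.0056,  0.0511,  0.0048]), 'gripper_width': 0.08536449083807447}
```

View images.

View pics/scene0.png

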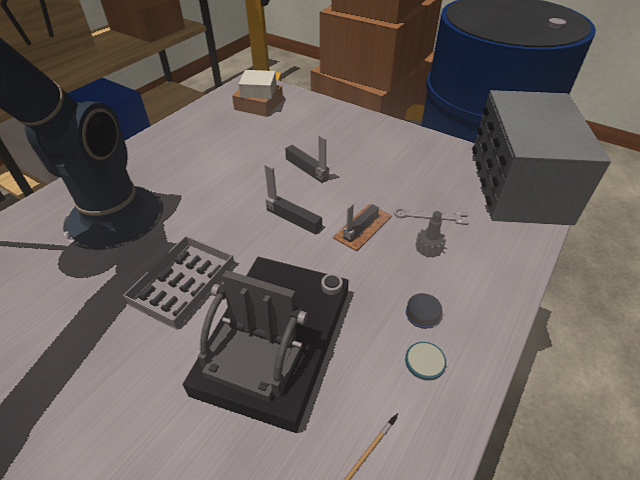

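View pics/top0.png

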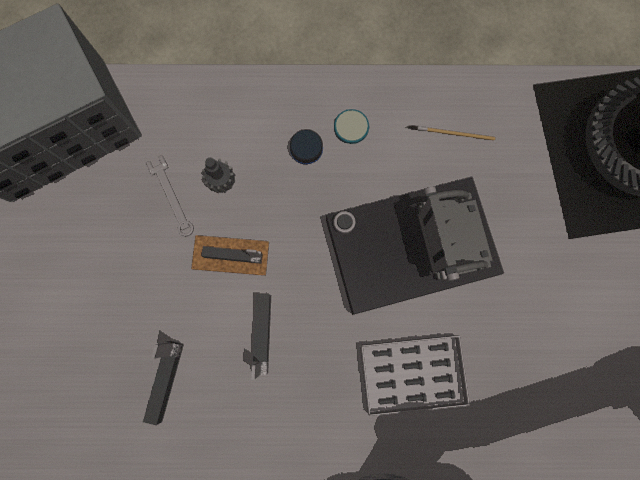

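```bash
cat > geo.py <<'E'
from h import *
np.set_printoptions(precision=4,suppress=True)
f=shot('top','top1')
v,u=np.mgrid[0:480,0:640];P=by_depth(f,np.c_[u.ravel(),v.ravel()]).reshape(480,640,3)
np.save('P.npy',P)
def rect(m,n):
    r=cv2.minAreaRect(P[m][:,:2].astype(np.float32));print(n,m.sum(),r[0],r[1],r[2],P[m].mean(0))
    return r
x,y,z=P[...,0],P[...,1],P[...,2]
near=(abs(x-.53)<.08)&(abs(y-.3)<.11)
for lo,hi in[(.003,.012),(.003,.045),(.026,.045)]: rect(near&(z>lo)&(z<hi),(lo,hi))
g=(x>.38)&(x<.75)&(y>-.3)&(y<.15)&(z>.035)
k=cv2.morphologyEx(g.astype(np.uint8),cv2.MORPH_OPEN,np.ones((5,5)))>0
n,l,st,_=cv2.connectedComponentsWithStats(k.astype(np.uint8));i=1+st[1:,4].argmax()
r=rect(l==i,'granite');print(cv2.boxPoints(r))
h=(l==i)&(z>.1)
print('top part',z.max(),rect(h,'table'))
for lo in np.arange(.06,.2,.02):
    m=(l==i)&(z>lo)&(z<lo+.02); print(lo,m.sum(),P[m].mean(0) if m.sum() else '')
print(P[240:248,225:235,2])
E
python3 geo.py
```

```text
(0.003, 0.012) 2700 (0.5299962162971497, 0.2999008297920227) (0.15987244248390198, 0.21965272724628448) 0.029489094391465187 [0.5327 0.3065 0.0062]
(0.003, 0.045) 3353 (0.5299381613731384, 0.2998805642127991) (0.21969562768936157, 0.1598651260137558) 89.99522399902344 [0.5316 0.3043 0.0114]
(0.026, 0.045) 588 (0.5141658782958984, 0.2705215513706207) (0.16133254766464233, 0.07198938727378845) 54.93614959716797 [0.527  0.2948 0.0346]
granite 15885 (0.5354083180427551, -0.02687416970729828) (0.20629258453845978, 0.3764808773994446) 15.403475761413574 [ 0.5414 -0.0556  0.0733]
[[ 0.386   0.1272]
 [ 0.486  -0.2358]
 [ 0.6848 -0.181 ]
 [ 0.5849  0.182 ]]
table 2177 (0.5205938816070557, -0.008802175521850586) (0.16483929753303528, 0.34542614221572876) 19.19639015197754 [ 0.5424 -0.086   0.1852]
top part 1.0015265504236681 ((0.5205938816070557, -0.008802175521850586), (0.16483929753303528, 0.34542614221572876), 19.19639015197754)
0.06 2880 [ 0.5674 -0.1223  0.0703]
0.08 226 [ 0.5519 -0.1126  0.0893]
0.1 152 [ 0.5532 -0.0935  0.1105]
0.12000000000000001 231 [ 0.5505 -0.1078  0.1309]
0.14 587 [ 0.5475 -0.1026  0.1524]
0.16000000000000003 333 [ 0.5394 -0.0842  0.1662]
0.18000000000000002 821 [ 0.5458 -0.0812  0.1929]
0.2 0 
[[0.0078 0.005  0.0078 0.0079 0.0073 0.0046 0.0073 0.0055 0.002  0.0068]
 [0.0075 0.0098 0.0061 0.0049 0.0098 0.0072 0.0045 0.0053 0.0022 0.0064]
 [0.0084 0.0083 0.004  0.0087 0.0065 0.0068 0.0066 0.0071 0.0073 0.0077]
 [0.0057 0.0051 0.0056 0.0099 0.006  0.007  0.0068 0.0105 0.0056 0.0046]
 [0.0079 0.0067 0.0057 0.0075 0.0104 0.0062 0.0017 0.0072 0.0061 0.0116]
 [0.008  0.0076 0.0049 0.0054 0.0047 0.0057 0.0071 0.005  0.0066 0.0048]
 [0.0058 0.005  0.0073 0.0067 0.0063 0.0096 0.0104 0.0055 0.0055 0.0084]
 [0.0065 0.0083 0.0022 0.0047 0.0099 0.0044 0.0048 0.0076 0.0047 0.0054]]
```

```bash
python3 -m creep '[{"tz":-40,"tx":10},{"tz":-40,"tx":36,"spin":-6.8},{"tz":-30,"tx":30,"ty":-25,"spin":-6.8},{"tx":10,"ty":-40,"spin":-6.8},{"tx":5,"ty":-40,"spin":-6.8},{"tx":10,"ty":-40,"spin":-6.8},{"tx":14,"ty":-39,"spin":-6.8},{"tx":20,"ty":-36,"spin":-6.8}]'
```

```text
$[0]: bad value
```

```bash
python3 -m creep '[{"hand":0,"tx":10,"ty":0,"tz":-40,"spin":0},{"hand":0,"tx":36,"ty":0,"tz":-15,"spin":-6.8},{"hand":0,"tx":30,"ty":-25,"tz":-15,"spin":-6.8},{"hand":0,"tx":10,"ty":-35,"tz":-15,"spin":-6.8},{"hand":0,"tx":5,"ty":-35,"tz":-15,"spin":-6.8},{"hand":0,"tx":10,"ty":-40,"tz":0,"spin":-6.8},{"hand":0,"tx":14,"ty":-39,"tz":0,"spin":-6.8},{"hand":0,"tx":20,"ty":-36,"tz":0,"spin":-6.8}]'
```

```text
clock: 2.97
tcp_pos: [0.1747, -0.4201, 0.3314]
tool_rot: [[0.412, 0.911, 0.0], [0.911, -0.412, -0.001], [-0.001, 0.0, -1.0]]
contact_force: [0.8, 0.4, 1.1]
gripper_width: 0.0854
```

```bash
python3 - <<'E'
from h import *
np.set_printoptions(precision=4,suppress=True)
f={} 
# pad & square edges via color on saved top image
img=cv2.imread('pics/top0.png'); 
c=cv2.resize(img[225:285,180:280],(800,480),interpolation=cv2.INTER_CUBIC);cv2.imwrite('pics/padcrop.png',c)
c=cv2.resize(img[165:325,310:510],(800,640)[:1]+(600,),interpolation=cv2.INTER_CUBIC);cv2.imwrite('pics/grcrop.png',c)
E
```

```text
(no output)
```

View pics/padcrop.png

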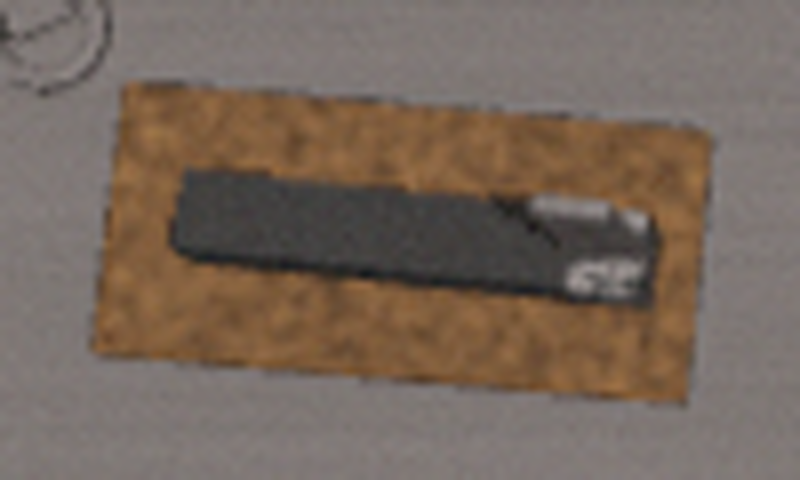

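View pics/grcrop.png

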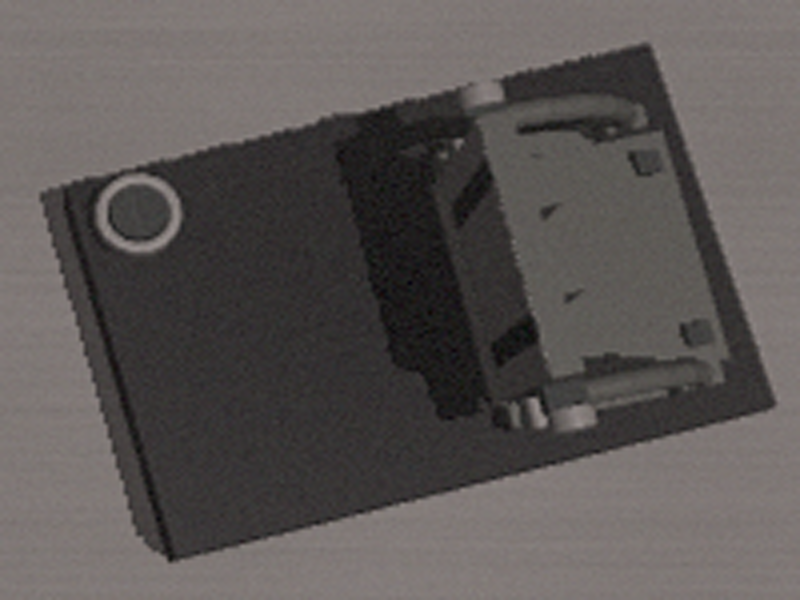

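```bash
python3 -m creep '[{"hand":0,"tx":5,"ty":40,"tz":0,"spin":-6.8},{"hand":0,"tx":5,"ty":40,"tz":0,"spin":-6.8},{"hand":0,"tx":5,"ty":40,"tz":0,"spin":-6.5},{"hand":0,"tx":10,"ty":40,"tz":0,"spin":0},{"hand":0,"tx":20,"ty":36,"tz":0,"spin":0},{"hand":0,"tx":30,"ty":28,"tz":0,"spin":0},{"hand":0,"tx":30,"ty":28,"tz":0,"spin":0},{"hand":0,"tx":30,"ty":28,"tz":0,"spin":0},{"hand":0,"tx":36,"ty":20,"tz":0,"spin":0},{"hand":0,"tx":36,"ty":20,"tz":0,"spin":0},{"hand":0,"tx":40,"ty":10,"tz":0,"spin":0},{"hand":0,"tx":40,"ty":10,"tz":0,"spin":0},{"hand":0,"tx":40,"ty":0,"tz":0,"spin":0},{"hand":0,"tx":40,"ty":0,"tz":0,"spin":0},{"hand":0,"tx":30,"ty":0,"tz":0,"spin":0},{"hand":0,"tx":0,"ty":0,"tz":0,"spin":0}]'
cat > look.py <<'E'
from h import *
import sys
np.set_printoptions(precision=4,suppress=True)
f=shot('wrist',sys.argv[1])
import pickle;pickle.dump(f,open(sys.argv[1]+'.pkl','wb'))
print(f['obs']['tcp_pos'],f['obs']['tool_rot'],campose(f),f['obs']['clock'])
for q in ['square','cork_pad','angle_plate']:
    for r in arm.outline_of(q,'wrist')[:3]: print(q,r['conf'],r['location'],by_depth(f,[r['location']])[0])
for q in ['corner','square_grip','square_toe','cork_pad']:
    for r in arm.mark_of(q,'wrist')[:3]: print('M',q,r['conf'],r['location'],by_depth(f,[r['location']])[0])
E
python3 look.py w1
```

```text
clock: 4.3
tcp_pos: [0.5439, -0.0718, 0.3321]
tool_rot: [[0.067, 0.998, 0.002], [0.998, -0.067, 0.003], [0.004, 0.001, -1.0]]
contact_force: [-0.6, 0.1, 1.0]
gripper_width: 0.0855
[ 0.5439 -0.0718  0.3321] [[ 0.0668  0.9978  0.0016]
 [ 0.9978 -0.0668  0.0034]
 [ 0.0035  0.0014 -1.    ]] [[ 0.9978 -0.0636 -0.0168  0.5487]
 [-0.0657 -0.9561 -0.2857  0.0015]
 [ 0.0021  0.2862 -0.9582  0.4751]
 [ 0.      0.      0.      1.    ]] 4.3
square 0.73 [329.8, 225.5] [ 0.5515 -0.0748  0.1919]
square 0.17 [334.4, 246.8] [ 0.5565 -0.133   0.0707]
angle_plate 0.92 [336.2, 244.3] [ 0.5588 -0.1303  0.0702]
```

View pics/w1.png

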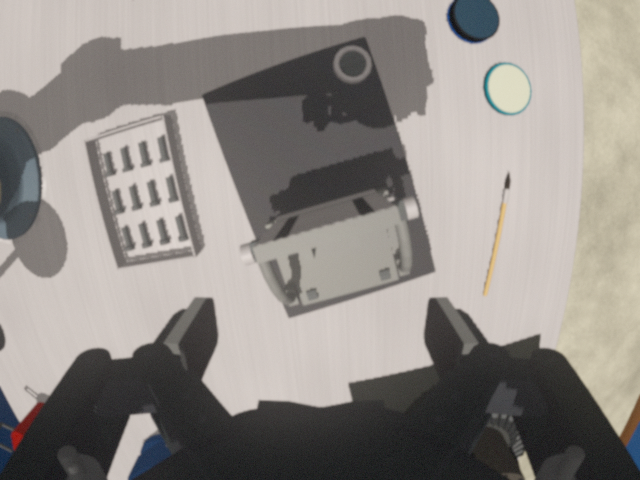

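```bash
python3 -m creep '[{"hand":0,"tx":40,"ty":0,"tz":0,"spin":0},{"hand":0,"tx":40,"ty":0,"tz":0,"spin":0},{"hand":0,"tx":40,"ty":0,"tz":10,"spin":0},{"hand":0,"tx":35,"ty":0,"tz":20,"spin":0},{"hand":0,"tx":35,"ty":0,"tz":20,"spin":0},{"hand":0,"tx":10,"ty":0,"tz":40,"spin":0},{"hand":0,"tx":0,"ty":0,"tz":20,"spin":0},{"hand":0,"tx":0,"ty":0,"tz":0,"spin":0},{"hand":0,"tx":0,"ty":0,"tz":0,"spin":0}]'
python3 look.py w2
```

```text
clock: 5.45
tcp_pos: [0.5594, 0.1176, 0.2206]
tool_rot: [[0.081, 0.997, -0.002], [0.997, -0.081, -0.0], [-0.001, -0.002, -1.0]]
contact_force: [0.8, 0.5, 1.4]
gripper_width: 0.0854
[0.5594 0.1176 0.2206] [[ 0.0806  0.9967 -0.002 ]
 [ 0.9967 -0.0806 -0.0005]
 [-0.0007 -0.002  -1.    ]] [[ 0.9968 -0.0757 -0.0243  0.5657]
 [-0.0795 -0.954  -0.2892  0.1914]
 [-0.0013  0.2902 -0.957   0.3632]
 [ 0.      0.      0.      1.    ]] 5.45
square 0.78 [126.0, 113.2] [0.383  0.2286 0.0363]
square 0.62 [392.6, 404.1] [ 0.6175 -0.0785  0.0801]
square 0.57 [269.9, 46.8] [0.5269 0.2677 0.0332]
cork_pad 0.77 [289.5, 52.0] [0.5419 0.2664 0.0068]
angle_plate 0.8 [364.6, 394.7] [ 0.5902 -0.0749  0.0648]
M corner 0.64 [325.2, 395.0] [ 0.5484 -0.0845  0.0496]
M square_grip 0.97 [275.8, 5.8] [0.5349 0.3062 0.0337]
M square_grip 0.97 [153.1, 108.8] [0.4129 0.2274 0.0364]
M square_toe 0.83 [274.5, 83.8] [0.5271 0.2347 0.0226]
M square_toe 0.76 [86.0, 122.4] [0.334  0.229  0.0367]
M cork_pad 0.88 [277.8, 25.2] [0.5353 0.2873 0.0333]
M cork_pad 0.74 [356.3, 261.4] [0.5867 0.0777 0.0692]
```

View pics/w2.png

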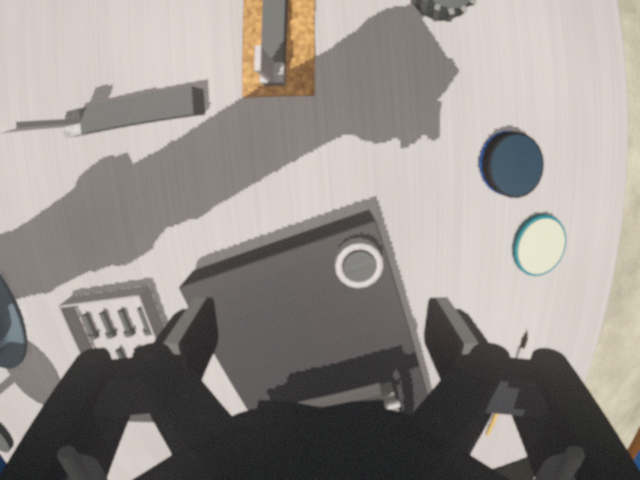

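```bash
cat > g2.py <<'E'
from h import *
import pickle
np.set_printoptions(precision=4,suppress=True)
top=dict(fovy=51.251448439272345,cx=320,cy=240)
f=shot('top','top2');print(f['cx'],f['cy'],f['attitude'])
def U(c,ox,oy,sx,sy): c=np.array(c,float);return np.c_[(c[:,0]+.5)/sx-.5+ox,(c[:,1]+.5)/sy-.5+oy]
pad=at_z(f,U([(125,80),(712,128),(688,402),(95,352)],180,225,8,8),.006)
print('pad',pad.mean(0),pad[1]-pad[0],pad[2]-pad[3],[np.arctan2(*(d[1::-1])) for d in(pad[1]-pad[0],pad[2]-pad[3])],np.linalg.norm(pad[1]-pad[0]))
g=at_z(f,U([(65,185),(170,558),(775,405),(650,45)],310,165,4,3.75),.05)
print('gr',g,g.mean(0),[np.arctan2(*(d[1::-1])) for d in(g[2]-g[1],g[3]-g[0])],np.linalg.norm(np.roll(g,-1,0)-g,axis=1))
# base back edge at z=.07
b=at_z(f,U([(665,130),(722,385)],310,165,4,3.75),.07);print('baseback',b, np.arctan2(*(b[0]-b[1])[1::-1])-np.pi/2)
t=at_z(f,U([(432,165),(490,390)],310,165,4,3.75),.195);print('tabletop',t)
sq=at_z(f,U([(183,170),(655,212)],180,225,8,8),.034);print('sqtop edge(+x side)',sq,np.arctan2(*(sq[1]-sq[0])[1::-1]))
# point cloud w1
w=pickle.load(open('w1.pkl','rb'))
v,u=np.mgrid[0:480,0:640];P=by_depth(w,np.c_[u.ravel(),v.ravel()])
a=np.median([np.arctan2(*(d[1::-1])) for d in(g[2]-g[1],g[3]-g[0])])
X=np.array([np.cos(a),np.sin(a),0]);Y=np.array([-np.sin(a),np.cos(a),0])
C=np.array([.5476,-.0827,.05])
L=(P-C)@np.c_[X,Y,[0,0,1]]
m=(abs(L[:,1])<.05)&(L[:,0]>-.04)&(L[:,0]<.02)&(L[:,2]>.02)&(L[:,2]<.15)
for lo in np.arange(0,.15,.015):
    k=(abs(L[:,1])<.055)&(abs(L[:,0])<.03)&(L[:,2]>lo)&(L[:,2]<lo+.015)
    if k.sum()>5: print(lo,k.sum(),np.percentile(L[k,0],[2,10,50,90]),L[k,1].min(),L[k,1].max())
E
python3 g2.py
```

```text
317.3316828905691 247.71685289197538 [[ 0.0021 -0.9874  0.1582]
 [-1.     -0.0026 -0.0032]
 [ 0.0036 -0.1582 -0.9874]]
pad [0.5312 0.2991 0.006 ] [-0.0119 -0.1485  0.    ] [-0.0122 -0.1484 -0.    ] [np.float64(-1.6508338657290091), np.float64(-1.6527155276984604)] 0.14899057599779164
gr [[ 0.6051  0.1076  0.05  ]
 [ 0.4131  0.0582  0.05  ]
 [ 0.4911 -0.232   0.05  ]
 [ 0.6813 -0.181   0.05  ]] [ 0.5476 -0.0618  0.05  ] [np.float64(-1.3079829082269212), np.float64(-1.312500174650657)] [0.1983 0.3005 0.1969 0.2985]
baseback [[ 0.6301 -0.1796  0.07  ]
 [ 0.4989 -0.2001  0.07  ]] -1.4161404064827081
tabletop [[ 0.5811 -0.0412  0.195 ]
 [ 0.4813 -0.0618  0.195 ]]
sqtop edge(+x side) [[0.5442 0.349  0.034 ]
 [0.5341 0.2333 0.034 ]] -1.657846405173907
0.0 1739 [-0.0293 -0.0265 -0.0118  0.001 ] -0.054927620502716046 0.054966507093639906
0.015 230 [-0.0005  0.      0.002   0.0038] -0.05462558326985057 0.054742219877466275
0.03 170 [-0.0018 -0.0014  0.0005  0.002 ] -0.054977786673699645 0.05452605236797527
0.045 199 [-0.0036 -0.0029 -0.001   0.0007] -0.054407209039250184 0.05498630758625089
0.06 216 [-0.0047 -0.0042 -0.0023 -0.0006] -0.05441553432729661 0.05426968128957156
0.075 254 [-0.0062 -0.0055 -0.0035 -0.0019] -0.05450121309390515 0.054788660042288884
0.09 294 [-0.0073 -0.0067 -0.0048 -0.0028] -0.054902689862986256 0.054610627252637954
0.105 341 [-0.0087 -0.0082 -0.006  -0.004 ] -0.05497324871553567 0.05481380039067613
0.12 583 [-0.0098 -0.009  -0.0063  0.0161] -0.054273854600034595 0.0549448656726867
0.135 2709 [-0.0101 -0.0083 -0.0024  0.0039] -0.05492591864796071 0.054942562653423975
```

```bash
cat >> g2.py <<'E'
print('-----')
from scipy.optimize import least_squares
m=(abs(L[:,1])<.05)&(L[:,2]>.032)&(L[:,2]<.12)&(abs(L[:,0]+.087*(L[:,2]-.04))<.012)
A=np.c_[np.ones(m.sum()),L[m,1],L[m,2]]
r=least_squares(lambda p:A@p-L[m,0],[0,0,0],loss='soft_l1',f_scale=.002).x
print('table x = c + a y + b z',r,m.sum())
print('plane-of-front offset at hinge-ish z=.027 (plus lean*): ',r@[1,0,.027], 'yaw of face',r[1])
for w0 in(.002,.005,.008,.011,.014,.017):
    k=(abs(L[:,1])<.05)&(abs(L[:,2]-w0)<.002)&(abs(L[:,0])<.015)
    print(w0,k.sum(),np.percentile(L[k,0],[5,25,50,75,95]))
k=(abs(L[:,1])<.05)&(L[:,0]<-.02)&(L[:,0]>-.05)&(abs(L[:,2])<.02);print('granite top',np.median(L[k,2]))
print('a',a,'w1 pose')
# lateral extents of table top
k=(L[:,2]>.125)&(L[:,2]<.16)&(abs(L[:,0])<.02);print(np.percentile(L[k,1],[1,99]))
E
sed -i "s/^f=shot.*/f=shot('top','top3')/" g2.py
python3 g2.py | sed -n '/-----/,$p'
```

```text
-----
table x = c + a y + b z [ 0.0036  0.04   -0.0869] 1301
plane-of-front offset at hinge-ish z=.027 (plus lean*):  0.001210377201955067 yaw of face 0.04002984586754327
0.002 761 [-0.014  -0.0105 -0.006  -0.0016  0.0018]
0.005 63 [-0.0009  0.0003  0.0013  0.0027  0.0035]
0.008 59 [-0.0007  0.0004  0.0014  0.0026  0.0036]
0.011 60 [-0.0007  0.0003  0.0014  0.0023  0.0036]
0.014 65 [-0.0005  0.0005  0.0016  0.0025  0.0037]
0.017 83 [-0.0002  0.0006  0.0016  0.0025  0.0038]
granite top 0.00018382477102872607
a -1.3102415414387891 w1 pose
[-0.0578  0.0594]
```

```bash
cat > g3.py <<'E'
from h import *
import pickle
np.set_printoptions(precision=4,suppress=True)
w=pickle.load(open('w1.pkl','rb'))
v,u=np.mgrid[0:480,0:640];P=by_depth(w,np.c_[u.ravel(),v.ravel()])
# granite long edges in depth: side boundaries z>.03
a=-1.31;R=np.array([[np.cos(a),-np.sin(a),0],[np.sin(a),np.cos(a),0],[0,0,1]])
C=np.array([.5476,-.0827,.05]);L=(P-C)@R
# granite edges: for bins along x, extreme y of points with z in(-.01,.01)
m=abs(L[:,2])<.012
xs=[];lo=[];hi=[]
for x in np.arange(-.15,.10,.01):
    k=m&(abs(L[:,0]-x)<.005)&(abs(L[:,1])<.13)
    if k.sum()>50: xs.append(x);lo.append(np.percentile(L[k,1],1));hi.append(np.percentile(L[k,1],99))
print(np.c_[xs,lo,hi])
for nm,ar in(('lo',lo),('hi',hi)):
    print(nm,np.polyfit(xs,ar,1))
k=(abs(L[:,1])<.055)&(L[:,2]>.004)&(L[:,2]<.018)&(abs(L[:,0])<.012)
print('base front',np.polyfit(L[k,1],L[k,0],1),k.sum())
# base back edge: z~.02 plane extents
ys=[];bk=[]
for y in np.arange(-.05,.051,.01):
    k=(abs(L[:,1]-y)<.005)&(L[:,2]>.012)&(L[:,2]<.03)&(L[:,0]>.08)
    if k.sum()>5: ys.append(y);bk.append(np.percentile(L[k,0],97))
print('back',np.c_[ys,bk],np.polyfit(ys,bk,1))
c=cv2.resize(w['img'][30:330,190:450],(0,0),fx=2,fy=2);cv2.imwrite('pics/w1c.png',c)
E
python3 g3.py
```

```text
[[-0.15   -0.0917  0.1038]
 [-0.14   -0.092   0.1044]
 [-0.13   -0.0911  0.1037]
 [-0.12   -0.0915  0.1042]
 [-0.11   -0.0908  0.1037]
 [-0.1    -0.0916  0.1039]
 [-0.09   -0.0911  0.1039]
 [-0.08   -0.0908  0.104 ]
 [-0.07   -0.0908  0.1042]
 [-0.06   -0.0902  0.1037]
 [-0.05   -0.0904  0.1045]
 [-0.04   -0.0899  0.1036]
 [-0.03   -0.0904  0.1035]
 [-0.02   -0.0905  0.1044]
 [-0.01   -0.0906  0.1037]
 [ 0.     -0.0911  0.1037]
 [ 0.01   -0.0923  0.1061]
 [ 0.02   -0.092   0.1062]
 [ 0.05   -0.0856  0.1064]
 [ 0.06   -0.0852  0.1067]
 [ 0.07   -0.0853  0.1066]
 [ 0.08   -0.0848  0.1063]
 [ 0.09   -0.0823  0.1066]]
lo [ 0.0295 -0.0886]
hi [0.013  0.1052]
base front [0.0414 0.0015] 234
back [[-0.05    0.1087]
 [-0.04    0.109 ]
 [-0.03    0.1098]
 [-0.02    0.1104]
 [-0.01    0.111 ]
 [ 0.      0.1112]
 [ 0.01    0.1112]
 [ 0.02    0.1121]
 [ 0.03    0.1122]
 [ 0.04    0.1121]
 [ 0.05    0.1125]] [0.0386 0.1109]
```

View pics/w1c.png

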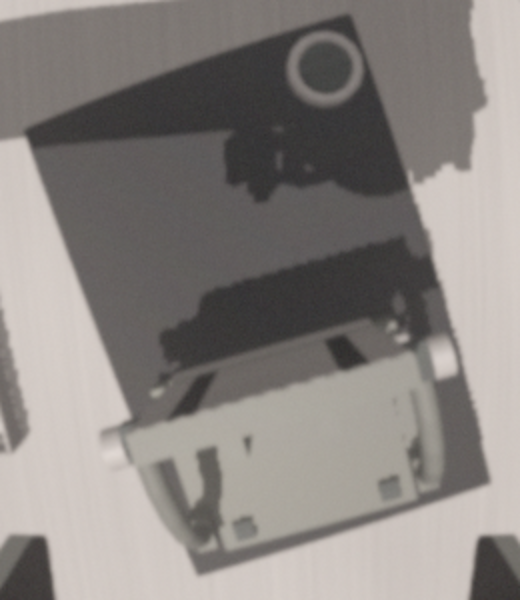

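```bash
python3 -m creep '[{"hand":0,"tx":20,"ty":-5,"tz":0,"spin":0},{"hand":0,"tx":30,"ty":-7,"tz":0,"spin":0},{"hand":0,"tx":30,"ty":-7,"tz":10,"spin":0},{"hand":0,"tx":30,"ty":-7,"tz":20,"spin":0},{"hand":0,"tx":30,"ty":-7,"tz":20,"spin":0},{"hand":0,"tx":30,"ty":-7,"tz":20,"spin":0},{"hand":0,"tx":21,"ty":-4,"tz":20,"spin":0},{"hand":0,"tx":0,"ty":0,"tz":10,"spin":0},{"hand":0,"tx":0,"ty":0,"tz":0,"spin":0},{"hand":0,"tx":0,"ty":0,"tz":0,"spin":0},{"hand":0,"tx":0,"ty":0,"tz":0,"spin":0}]'
python3 look.py w3
```

```text
clock: 6.87
tcp_pos: [0.532, 0.3112, 0.1221]
tool_rot: [[0.082, 0.997, 0.002], [0.997, -0.082, -0.0], [-0.0, 0.002, -1.0]]
contact_force: [-0.0, 0.1, -0.5]
gripper_width: 0.0855
[0.532  0.3112 0.1221] [[ 0.0817  0.9967  0.0016]
 [ 0.9967 -0.0817 -0.0003]
 [-0.0002  0.0016 -1.    ]] [[ 0.9967 -0.0778 -0.0212  0.5379]
 [-0.0806 -0.9539 -0.289   0.3849]
 [ 0.0023  0.2897 -0.9571  0.2648]
 [ 0.      0.      0.      1.    ]] 6.8667
square 0.74 [104.2, 341.1] [0.3459 0.2394 0.0361]
square 0.61 [46.8, 144.2] [0.3601 0.4012 0.0632]
square 0.56 [317.9, 260.7] [0.5297 0.2986 0.0345]
cork_pad 0.61 [333.7, 226.9] [0.5418 0.3207 0.0338]
angle_plate 0.52 [577.1, 353.1] [0.766  0.1777 0.0273]
M square_grip 0.79 [172.7, 339.0] [0.486  0.3259 0.1698]
M square_grip 0.66 [324.2, 231.7] [0.5354 0.3179 0.0339]
M square_toe 0.96 [97.9, 141.2] [0.3623 0.3982 0.0014]
M square_toe 0.6 [320.4, 320.5] [0.5277 0.2531 0.0344]
M square_toe 0.56 [91.7, 323.7] [0.3252 0.2471 0.0203]
```

View pics/w3.png

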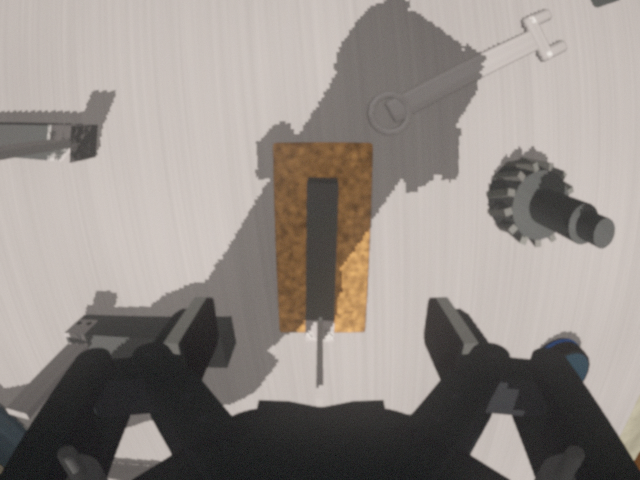

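```bash
python3 - <<'E'
from h import *
import pickle
w=pickle.load(open('w3.pkl','rb'))
np.set_printoptions(precision=4,suppress=True)
p=at_z(w,[(308,179),(338,179),(306,318),(334,318),(320,325)],.034);print(p)
h=(p[0]+p[1])/2;f=(p[2]+p[3])/2;d=(f-h)/np.linalg.norm(f-h);print(h,f,np.linalg.norm(f-h),np.arctan2(d[1],d[0]),'grip',h+.0375*d)
v,u=np.mgrid[0:480,0:640];P=by_depth(w,np.c_[u.ravel(),v.ravel()])
k=(abs(P[:,2]-.034)<.006)&(abs(P[:,0]-.531)<.025)&(abs(P[:,1]-.3)<.08)
r=cv2.minAreaRect(P[k][:,:2].astype(np.float32));print(r,P[k].mean(0),np.percentile(P[k],[1,99],axis=0))
print(np.polyfit(P[k][:,1],P[k][:,0],1))
E
```

```text
[[0.528  0.353  0.034 ]
 [0.5467 0.3515 0.034 ]
 [0.5177 0.2557 0.034 ]
 [0.5374 0.254  0.034 ]
 [0.5271 0.2491 0.034 ]]
[0.5373 0.3523 0.034 ] [0.5275 0.2549 0.034 ] 0.09789575882532531 -1.6711569155051882 grip [0.5336 0.315  0.034 ]
((0.530997633934021, 0.292731374502182), (0.11567432433366776, 0.020512914285063744), 84.2412109375) [0.5317 0.2988 0.0342] [[0.5178 0.2372 0.0323]
 [0.5449 0.3495 0.0358]]
[0.0991 0.5021]
```

```bash
python3 -m creep '[{"hand":0,"tx":1.5,"ty":1,"tz":15,"spin":1},{"hand":0,"tx":0,"ty":0,"tz":25,"spin":0},{"hand":0,"tx":0,"ty":0,"tz":25,"spin":0},{"hand":0,"tx":0,"ty":0,"tz":22,"spin":0},{"hand":0,"tx":0,"ty":0,"tz":15,"spin":0},{"hand":0,"tx":0,"ty":0,"tz":8,"spin":0},{"hand":0,"tx":0,"ty":0,"tz":4,"spin":0},{"hand":0,"tx":0,"ty":0,"tz":0,"spin":0},{"hand":0,"tx":0,"ty":0,"tz":0,"spin":0},{"hand":0,"tx":0,"ty":0,"tz":0,"spin":0}]'
```

```text
clock: 8.1
tcp_pos: [0.5326, 0.3146, 0.0085]
tool_rot: [[0.097, 0.995, 0.002], [0.995, -0.097, 0.001], [0.001, 0.002, -1.0]]
contact_force: [-0.2, -0.0, -0.0]
gripper_width: 0.0854
```

```bash
python3 -m creep '[{"hand":0.5,"tx":-1.5,"ty":0,"tz":0,"spin":0},{"hand":0.7,"tx":0,"ty":0,"tz":0,"spin":0},{"hand":0.8,"tx":0,"ty":0,"tz":0,"spin":0},{"hand":1,"tx":0,"ty":0,"tz":0,"spin":0},{"hand":1,"tx":0,"ty":0,"tz":0,"spin":0},{"hand":1,"tx":0,"ty":0,"tz":0,"spin":0},{"hand":1,"tx":0,"ty":0,"tz":0,"spin":0},{"hand":1,"tx":0,"ty":0,"tz":0,"spin":0},{"hand":1,"tx":0,"ty":0,"tz":0,"spin":0},{"hand":1,"tx":0,"ty":0,"tz":0,"spin":0}]'
```

```text
clock: 8.93
tcp_pos: [0.532, 0.3126, 0.0076]
tool_rot: [[0.097, 0.995, 0.001], [0.995, -0.097, 0.0], [0.0, 0.001, -1.0]]
contact_force: [0.4, -0.6, 4.6]
gripper_width: 0.019
```

```bash
python3 -m creep '[{"hand":1,"tx":0,"ty":0,"tz":-5,"spin":0},{"hand":1,"tx":0,"ty":0,"tz":-12,"spin":0},{"hand":1,"tx":0,"ty":0,"tz":-20,"spin":0},{"hand":1,"tx":0,"ty":0,"tz":-20,"spin":0},{"hand":1,"tx":0,"ty":0,"tz":-15,"spin":0},{"hand":1,"tx":0,"ty":0,"tz":-8,"spin":0},{"hand":1,"tx":0,"ty":0,"tz":0,"spin":0},{"hand":1,"tx":0,"ty":0,"tz":0,"spin":0},{"hand":1,"tx":0,"ty":0,"tz":0,"spin":0}]'
python3 look.py w4 >/dev/null; python3 - <<'E'
from h import *
o=arm.get_obs();print(o['contact_force'],o['moment'],o['tcp_pos'])
shot('scene','s4')
E
```

```text
clock: 9.68
tcp_pos: [0.5309, 0.3116, 0.086]
tool_rot: [[0.097, 0.995, -0.002], [0.995, -0.097, -0.002], [-0.002, -0.002, -1.0]]
contact_force: [0.0, -0.2, -3.8]
gripper_width: 0.0191
[ 0.54175502 -0.39653008 -3.8849286 ] [ 0.11024402 -0.02937971 -0.03907877] [0.53159336 0.31237264 0.08692257]
```

View pics/w4.png

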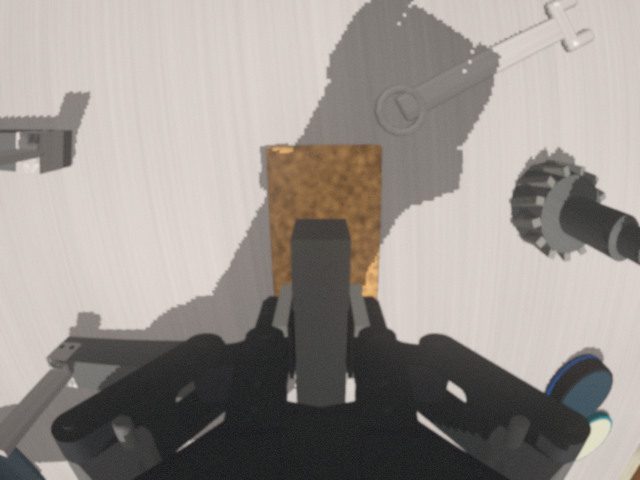

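View pics/s4.png

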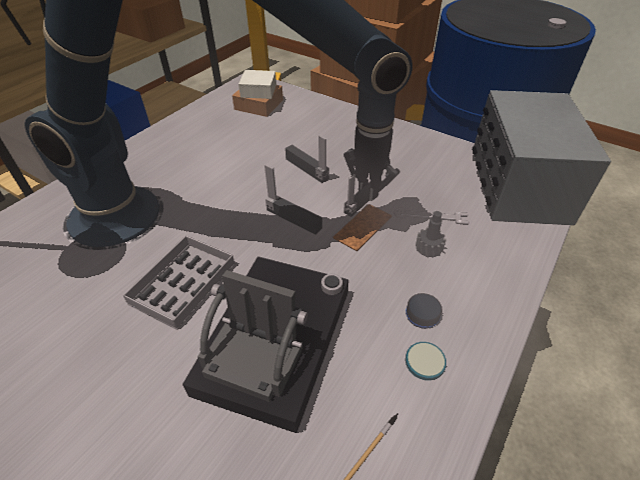

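```bash
python3 -m creep '[{"hand":1,"tx":-12,"ty":-1,"tz":0,"spin":-1.2},{"hand":1,"tx":-25,"ty":-2,"tz":0,"spin":-2},{"hand":1,"tx":-35,"ty":-3,"tz":0,"spin":-2.5},{"hand":1,"tx":-38,"ty":-4,"tz":0,"spin":-2.5},{"hand":1,"tx":-38,"ty":-4,"tz":0,"spin":-2.5},{"hand":1,"tx":-38,"ty":-4,"tz":0,"spin":-2.5},{"hand":1,"tx":-38,"ty":-3,"tz":0,"spin":-2.5},{"hand":1,"tx":-35,"ty":-3,"tz":0,"spin":-2.5},{"hand":1,"tx":-22,"ty":-1,"tz":0,"spin":0},{"hand":1,"tx":-10,"ty":0,"tz":0,"spin":0},{"hand":1,"tx":0,"ty":0,"tz":0,"spin":0},{"hand":1,"tx":0,"ty":0,"tz":0,"spin":0},{"hand":1,"tx":0,"ty":0,"tz":0,"spin":0},{"hand":1,"tx":0,"ty":0,"tz":0,"spin":0}]'
python3 - <<'E'
from h import *
o=arm.get_obs();print(o['contact_force'],o['moment'],o['tcp_pos'],o['tool_rot'])
f=shot('scene','s5');f=shot('top','t5')
cv2.imwrite('pics/s5c.png',cv2.resize(cv2.imread('pics/s5.png')[220:440,160:380],(660,600)))
E
```

```text
clock: 11.3
tcp_pos: [0.5257, 0.0246, 0.0875]
tool_rot: [[-0.223, 0.975, 0.0], [0.975, 0.223, 0.001], [0.001, 0.001, -1.0]]
contact_force: [-0.8, -0.3, -3.8]
gripper_width: 0.0192
[-0.78181353 -0.34285063 -3.77450918] [ 0.066954    0.05310308 -0.05056291] [0.5256588  0.0245706  0.08748063] [[-2.22603667e-01  9.74908957e-01  3.65845187e-04]
 [ 9.74908580e-01  2.22603191e-01  1.03934892e-03]
 [ 9.31832270e-04  5.88028494e-04 -9.99999393e-01]]
```

View pics/t5.png

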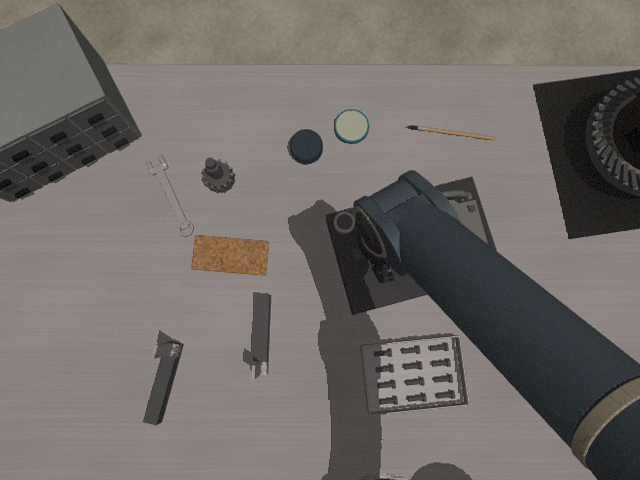

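```bash
python3 -m creep '[{"hand":1,"tx":0,"ty":0,"tz":6,"spin":0},{"hand":1,"tx":0,"ty":0,"tz":10,"spin":0},{"hand":1,"tx":0,"ty":0,"tz":8,"spin":0},{"hand":1,"tx":0,"ty":0,"tz":5,"spin":0},{"hand":1,"tx":0,"ty":0,"tz":2,"spin":0},{"hand":1,"tx":0,"ty":0,"tz":1,"spin":0},{"hand":1,"tx":0,"ty":0,"tz":0,"spin":0},{"hand":1,"tx":0,"ty":0,"tz":0,"spin":0},{"hand":1,"tx":0,"ty":0,"tz":0,"spin":0}]'
python3 -m creep '[{"hand":1,"tx":0,"ty":0,"tz":0.5,"spin":0},{"hand":1,"tx":0,"ty":0,"tz":0.5,"spin":0},{"hand":1,"tx":0,"ty":0,"tz":0,"spin":0},{"hand":1,"tx":0,"ty":0,"tz":0,"spin":0}]'
```

```text
clock: 12.15
tcp_pos: [0.5262, 0.0221, 0.0556]
tool_rot: [[-0.219, 0.976, 0.001], [0.976, 0.219, -0.0], [-0.0, 0.001, -1.0]]
contact_force: [0.2, 0.6, -3.9]
gripper_width: 0.0192
clock: 12.48
tcp_pos: [0.5258, 0.022, 0.0543]
tool_rot: [[-0.219, 0.976, 0.0], [0.976, 0.219, -0.0], [-0.0, 0.0, -1.0]]
contact_force: [-0.5, 0.3, -4.9]
gripper_width: 0.019
```

```bash
python3 -c "
from h import *
o=arm.get_obs();print(o['contact_force'],o['moment'],o['tcp_pos'])
f=shot('scene','s6')
cv2.imwrite('pics/s6c.png',cv2.resize(f['img'][220:440,160:380],(660,600)))"
```

```text
[-0.48953013  0.33142216 -4.87863582] [ 0.07367057  0.01115216 -0.03441928] [0.52584732 0.02202567 0.05430172]
```

View pics/s6c.png

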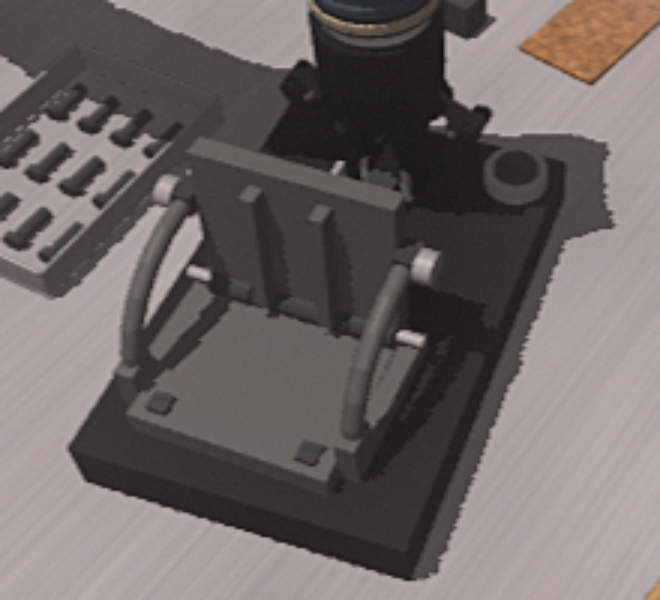

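```bash
python3 -m creep '[{"hand":1,"tx":0,"ty":0,"tz":0.5,"spin":0},{"hand":1,"tx":0,"ty":0,"tz":0.5,"spin":0},{"hand":1,"tx":0,"ty":0,"tz":0.4,"spin":0},{"hand":1,"tx":0,"ty":0,"tz":0,"spin":0},{"hand":1,"tx":0,"ty":0,"tz":0,"spin":0}]'
python3 -m creep '[{"hand":1,"tx":0,"ty":0,"tz":0.4,"spin":0},{"hand":1,"tx":0,"ty":0,"tz":0,"spin":0},{"hand":1,"tx":0,"ty":0,"tz":0,"spin":0}]'
python3 -m creep '[{"hand":1,"tx":0,"ty":0,"tz":0.4,"spin":0},{"hand":1,"tx":0,"ty":0,"tz":0,"spin":0},{"hand":1,"tx":0,"ty":0,"tz":0,"spin":0}]'
```

```text
clock: 12.95
tcp_pos: [0.5258, 0.0221, 0.0528]
tool_rot: [[-0.219, 0.976, -0.0], [0.976, 0.219, -0.0], [-0.0, -0.0, -1.0]]
contact_force: [-0.4, 0.3, -4.0]
gripper_width: 0.0189
clock: 13.2
tcp_pos: [0.5259, 0.0221, 0.0525]
tool_rot: [[-0.219, 0.976, 0.0], [0.976, 0.219, -0.0], [-0.0, 0.0, -1.0]]
contact_force: [0.3, 0.4, -3.8]
gripper_width: 0.0187
clock: 13.45
tcp_pos: [0.5258, 0.0221, 0.052]
tool_rot: [[-0.219, 0.976, -0.0], [0.976, 0.219, -0.0], [-0.0, -0.0, -1.0]]
contact_force: [0.2, -0.6, -4.2]
gripper_width: 0.0189
```

```bash
python3 -m creep '[{"hand":1,"tx":0,"ty":0,"tz":0.3,"spin":0},{"hand":1,"tx":0,"ty":0,"tz":0,"spin":0},{"hand":1,"tx":0,"ty":0,"tz":0,"spin":0}]'
python3 -m creep '[{"hand":1,"tx":0,"ty":0,"tz":0.3,"spin":0},{"hand":1,"tx":0,"ty":0,"tz":0,"spin":0},{"hand":1,"tx":0,"ty":0,"tz":0,"spin":0}]'
python3 -m creep '[{"hand":1,"tx":0,"ty":0,"tz":0.3,"spin":0},{"hand":1,"tx":0,"ty":0,"tz":0,"spin":0},{"hand":1,"tx":0,"ty":0,"tz":0,"spin":0}]'
```

```text
clock: 13.7
tcp_pos: [0.5258, 0.0221, 0.0517]
tool_rot: [[-0.219, 0.976, 0.0], [0.976, 0.219, -0.0], [-0.0, 0.0, -1.0]]
contact_force: [0.7, -0.7, -4.2]
gripper_width: 0.0192
clock: 13.95
tcp_pos: [0.5259, 0.0221, 0.0516]
tool_rot: [[-0.219, 0.976, 0.0], [0.976, 0.219, -0.0], [-0.0, 0.0, -1.0]]
contact_force: [-1.1, 0.6, -3.4]
gripper_width: 0.0189
clock: 14.2
tcp_pos: [0.5259, 0.0221, 0.0516]
tool_rot: [[-0.219, 0.976, 0.0], [0.976, 0.219, -0.0], [-0.0, 0.0, -1.0]]
contact_force: [-2.5, -0.9, 3.5]
gripper_width: 0.0188
```

```bash
python3 -m creep '[{"hand":1,"tx":-1,"ty":0,"tz":-0.1,"spin":0},{"hand":1,"tx":-2,"ty":0,"tz":0,"spin":0},{"hand":1,"tx":-3,"ty":0,"tz":0,"spin":0},{"hand":1,"tx":-3,"ty":0,"tz":0,"spin":0},{"hand":1,"tx":-3,"ty":0,"tz":0,"spin":0},{"hand":1,"tx":-3,"ty":0,"tz":0,"spin":0},{"hand":1,"tx":-2,"ty":0,"tz":0,"spin":0},{"hand":1,"tx":-2,"ty":0,"tz":0,"spin":0},{"hand":1,"tx":-1,"ty":0,"tz":0,"spin":0},{"hand":1,"tx":0,"ty":0,"tz":0,"spin":0},{"hand":1,"tx":0,"ty":0,"tz":0,"spin":0}]'
```

```text
clock: 15.12
tcp_pos: [0.5307, 0.0027, 0.0516]
tool_rot: [[-0.219, 0.976, 0.001], [0.976, 0.219, 0.0], [-0.0, 0.001, -1.0]]
contact_force: [-0.7, 5.2, 4.9]
gripper_width: 0.019
```

```bash
python3 -m creep '[{"hand":1,"tx":-1,"ty":0,"tz":-0.05,"spin":0},{"hand":1,"tx":-1,"ty":0,"tz":0,"spin":0},{"hand":1,"tx":-1,"ty":0,"tz":0,"spin":0},{"hand":1,"tx":0,"ty":0,"tz":0,"spin":0}]'
python3 -m creep '[{"hand":1,"tx":-1,"ty":0,"tz":0,"spin":0},{"hand":1,"tx":-1,"ty":0,"tz":0,"spin":0},{"hand":1,"tx":0,"ty":0,"tz":0,"spin":0}]'
python3 -m creep '[{"hand":1,"tx":-1,"ty":0,"tz":0,"spin":0},{"hand":1,"tx":-1,"ty":0,"tz":0,"spin":0},{"hand":1,"tx":0,"ty":0,"tz":0,"spin":0}]'
python3 -c "
from h import *
o=arm.get_obs();print(o['contact_force'],o['moment'],o['tcp_pos'],o['tool_rot'])"
```

```text
clock: 15.45
tcp_pos: [0.5311, 0.0002, 0.0516]
tool_rot: [[-0.219, 0.976, 0.001], [0.976, 0.219, 0.001], [0.0, 0.001, -1.0]]
contact_force: [-1.0, 5.7, 6.2]
gripper_width: 0.0188
clock: 15.7
tcp_pos: [0.5314, -0.0017, 0.0516]
tool_rot: [[-0.22, 0.976, 0.0], [0.976, 0.22, 0.001], [0.0, 0.001, -1.0]]
contact_force: [-1.1, 5.4, 5.4]
gripper_width: 0.0191
clock: 15.95
tcp_pos: [0.5316, -0.0023, 0.0516]
tool_rot: [[-0.22, 0.975, 0.0], [0.975, 0.22, 0.002], [0.002, 0.001, -1.0]]
contact_force: [-1.2, 8.0, 6.1]
gripper_width: 0.0189
[-1.1808077  8.0323267  6.0684312] [1.46054895 0.44592039 0.01164947] [ 0.53156653 -0.00232862  0.05155188] [[-2.20290794e-01  9.75434226e-01  1.91932389e-04]
 [ 9.75432035e-01  2.20289871e-01  2.17209621e-03]
 [ 2.07645622e-03  6.65709798e-04 -9.99997623e-01]]
```

```bash
python3 -m creep '[{"hand":1,"tx":-1,"ty":0,"tz":0,"spin":0},{"hand":1,"tx":-0.5,"ty":0,"tz":0,"spin":0},{"hand":1,"tx":0,"ty":0,"tz":0,"spin":0}]'
python3 -c "
from h import *
o=arm.get_obs();print(o['contact_force'],o['moment'],o['tcp_pos'],o['tool_rot'][2])"
python3 -m creep '[{"hand":1,"tx":-1,"ty":0,"tz":0,"spin":0},{"hand":1,"tx":-0.5,"ty":0,"tz":0,"spin":0},{"hand":1,"tx":0,"ty":0,"tz":0,"spin":0}]'
python3 -c "
from h import *
o=arm.get_obs();print(o['contact_force'],o['moment'],o['tcp_pos'],o['tool_rot'][2])"
```

```text
clock: 16.2
tcp_pos: [0.5316, -0.0024, 0.0516]
tool_rot: [[-0.221, 0.975, -0.0], [0.975, 0.221, 0.004], [0.004, 0.001, -1.0]]
contact_force: [-3.0, 11.1, 5.4]
gripper_width: 0.0187
[-3.02419054 11.07875206  5.39220302] [ 1.97394892  0.52464522 -0.08817175] [ 0.53156157 -0.00241415  0.05155623] [ 3.67315105e-03  7.50963255e-04 -9.99992972e-01]
clock: 16.45
tcp_pos: [0.5319, -0.0039, 0.0516]
tool_rot: [[-0.222, 0.975, -0.0], [0.975, 0.222, 0.003], [0.003, 0.001, -1.0]]
contact_force: [-3.2, 10.2, 7.1]
gripper_width: 0.0187
[-3.2128095  10.22235174  7.1079842 ] [ 1.81727921  0.52612201 -0.0073965 ] [ 0.53185441 -0.00390006  0.0515973 ] [ 3.40876984e-03  5.89870343e-04 -9.99994016e-01]
```

```bash
python3 -m creep '[{"hand":1,"tx":-0.7,"ty":0,"tz":-0.1,"spin":0},{"hand":1,"tx":-0.7,"ty":0,"tz":0,"spin":0},{"hand":1,"tx":0,"ty":0,"tz":0,"spin":0}]'
python3 -m creep '[{"hand":1,"tx":-0.7,"ty":0,"tz":0,"spin":0},{"hand":1,"tx":-0.7,"ty":0,"tz":0,"spin":0},{"hand":1,"tx":0,"ty":0,"tz":0,"spin":0}]'
python3 -c "
from h import *
o=arm.get_obs();print(o['contact_force'],o['moment'],o['tcp_pos'],o['tool_rot'][2])"
```

```text
clock: 16.7
tcp_pos: [0.5322, -0.0057, 0.0516]
tool_rot: [[-0.222, 0.975, -0.0], [0.975, 0.222, 0.003], [0.003, 0.001, -1.0]]
contact_force: [-2.0, 10.0, 5.3]
gripper_width: 0.0188
clock: 16.95
tcp_pos: [0.5326, -0.0073, 0.0517]
tool_rot: [[-0.222, 0.975, 0.0], [0.975, 0.222, 0.003], [0.002, 0.001, -1.0]]
contact_force: [-2.9, 10.3, 5.2]
gripper_width: 0.019
[-2.8501002  10.32434038  5.20747831] [ 1.4814126   0.38336616 -0.00300395] [ 0.53264601 -0.00728578  0.05166641] [ 2.47279638e-03  6.20883116e-04 -9.99996750e-01]
```

```bash
for i in 1 ; do python3 -m creep '[{"hand":1,"tx":-0.5,"ty":0,"tz":0,"spin":0},{"hand":1,"tx":0,"ty":0,"tz":0,"spin":0}]'; python3 -m creep '[{"hand":1,"tx":-0.5,"ty":0,"tz":0,"spin":0},{"hand":1,"tx":0,"ty":0,"tz":0,"spin":0}]'
python3 -m creep '[{"hand":1,"tx":-0.5,"ty":0,"tz":0,"spin":0},{"hand":1,"tx":0,"ty":0,"tz":0,"spin":0}]'; done
python3 -c "
from h import *
o=arm.get_obs();print(o['contact_force'],o['moment'],o['tcp_pos'],o['tool_rot'][2])"
```

```text
clock: 17.12
tcp_pos: [0.5328, -0.0078, 0.0517]
tool_rot: [[-0.221, 0.975, 0.0], [0.975, 0.221, 0.002], [0.002, 0.001, -1.0]]
contact_force: [-1.5, 9.0, 5.4]
gripper_width: 0.0189
clock: 17.28
tcp_pos: [0.5328, -0.0081, 0.0517]
tool_rot: [[-0.221, 0.975, 0.0], [0.975, 0.221, 0.003], [0.003, 0.001, -1.0]]
contact_force: [-2.0, 9.7, 5.6]
gripper_width: 0.0193
clock: 17.45
tcp_pos: [0.5328, -0.0081, 0.0517]
tool_rot: [[-0.222, 0.975, -0.0], [0.975, 0.222, 0.003], [0.003, 0.001, -1.0]]
contact_force: [-3.9, 10.8, 4.8]
gripper_width: 0.0188
[-3.8612416  10.76265336  4.842801  ] [ 1.71400165  0.43793055 -0.04597056] [ 0.53282005 -0.00808779  0.05165142] [ 3.35393431e-03  6.18283650e-04 -9.99994184e-01]
```

```bash
python3 -m creep '[{"hand":1,"tx":-0.5,"ty":0,"tz":0,"spin":0},{"hand":1,"tx":0,"ty":0,"tz":0,"spin":0}]'; python3 -m creep '[{"hand":1,"tx":-0.5,"ty":0,"tz":0,"spin":0},{"hand":1,"tx":0,"ty":0,"tz":0,"spin":0}]'
python3 -c "
from h import *
o=arm.get_obs();print(o['contact_force'],o['moment'],o['tcp_pos'],o['tool_rot'][2])
f=shot('scene','s7');cv2.imwrite('pics/s7c.png',cv2.resize(f['img'][220:440,160:380],(660,600)))
import pickle;pickle.dump(f,open('s7.pkl','wb'));w=shot('wrist','w7')
pickle.dump(w,open('w7.pkl','wb'))"
```

```text
clock: 17.62
tcp_pos: [0.5328, -0.0081, 0.0517]
tool_rot: [[-0.222, 0.975, -0.0], [0.975, 0.222, 0.004], [0.004, 0.001, -1.0]]
contact_force: [-3.0, 11.3, 6.2]
gripper_width: 0.0187
clock: 17.78
tcp_pos: [0.5328, -0.0081, 0.0517]
tool_rot: [[-0.222, 0.975, -0.0], [0.975, 0.222, 0.005], [0.004, 0.001, -1.0]]
contact_force: [-4.3, 13.1, 5.9]
gripper_width: 0.0189
[-4.32764226 13.0588734   5.86092824] [ 2.03537375  0.5271806  -0.09418402] [ 0.53282967 -0.00813094  0.05169217] [ 4.47461345e-03  6.76155061e-04 -9.99989760e-01]
```

View pics/s7c.png

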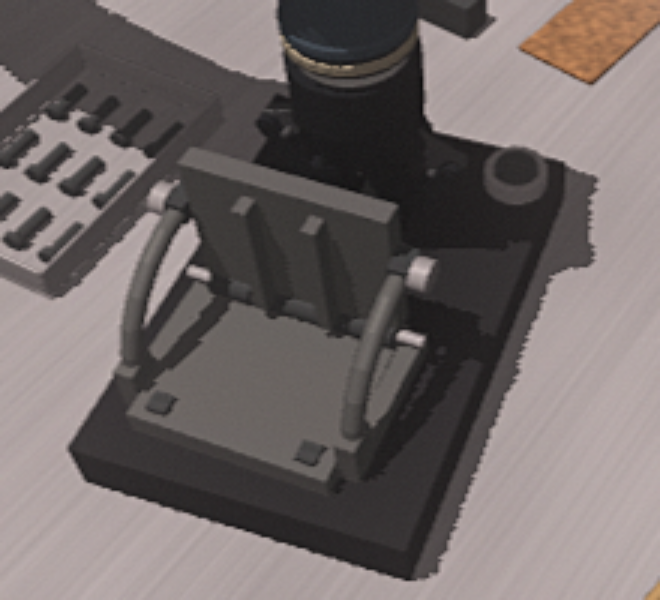

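```bash
python3 -m creep '[{"hand":1,"tx":-0.5,"ty":0,"tz":0,"spin":0},{"hand":1,"tx":-0.5,"ty":0,"tz":0,"spin":0},{"hand":1,"tx":0,"ty":0,"tz":0,"spin":0}]'
python3 -c "
from h import *
o=arm.get_obs();print(o['contact_force'],o['moment'],o['tcp_pos'],o['tool_rot'][2])"
cat > lean.py <<'E'
from h import *
import pickle,sys
from scipy.optimize import least_squares
def lean(f):
    v,u=np.mgrid[0:480,0:640];P=by_depth(f,np.c_[u.ravel(),v.ravel()])
    a=-1.35;R=np.array([[np.cos(a),-np.sin(a),0],[np.sin(a),np.cos(a),0],[0,0,1]])
    L=(P-np.array([.548,-.084,.05]))@R
    m=(abs(L[:,1])<.052)&(abs(L[:,1])>0.035)&(L[:,2]>.06)&(L[:,2]<.135)&(abs(L[:,0]-.012)<.02)
    A=np.c_[np.ones(m.sum()),L[m,1],L[m,2]]
    r=least_squares(lambda p:A@p-L[m,0],[0,0,0],loss='cauchy',f_scale=.001).x
    m=(abs(L[:,2]-.145)<.004)&(abs(L[:,0])<.03)&(abs(L[:,1])<.05)
    return r,m.sum(),np.percentile(L[m,0],[5,50,95])
E
python3 - <<'E'
from lean import *
np.set_printoptions(precision=4,suppress=True)
f=pickle.load(open('s7.pkl','rb'));print('s7',lean(f))
print('now',lean(shot('scene')))
E
```

```text
clock: 18.13
tcp_pos: [0.5328, -0.0081, 0.0517]
tool_rot: [[-0.223, 0.975, -0.001], [0.975, 0.223, 0.006], [0.006, 0.001, -1.0]]
contact_force: [-3.1, 14.0, 4.9]
gripper_width: 0.0192
[-3.07680072 14.03558087  4.87372241] [ 2.37481564  0.64533085 -0.09202115] [ 0.53281447 -0.0081218   0.05166083] [ 5.67241271e-03  6.80915743e-04 -9.99983680e-01]
s7 (array([ 0.0138,  0.0005, -0.006 ]), np.int64(542), array([-0.0001,  0.0073,  0.0136]))
now (array([ 0.0139,  0.0003, -0.0062]), np.int64(537), array([0.0001, 0.0075, 0.0136]))
```

```bash
python3 -m creep '[{"hand":1,"tx":-0.5,"ty":0,"tz":0,"spin":0},{"hand":1,"tx":-0.3,"ty":0,"tz":0,"spin":0},{"hand":1,"tx":0,"ty":0,"tz":0,"spin":0},{"hand":1,"tx":0,"ty":0,"tz":0,"spin":0},{"hand":1,"tx":0,"ty":0,"tz":0,"spin":0},{"hand":1,"tx":0,"ty":0,"tz":0,"spin":0}]'
python3 -c "
from h import *
o=arm.get_obs();print(o['contact_force'],o['moment'],o['tcp_pos'],o['tool_rot'][2])"
python3 -m creep '[{"hand":1,"tx":0,"ty":0,"tz":0,"spin":0},{"hand":1,"tx":0,"ty":0,"tz":0,"spin":0},{"hand":1,"tx":0,"ty":0,"tz":0,"spin":0},{"hand":1,"tx":0,"ty":0,"tz":0,"spin":0},{"hand":1,"tx":0,"ty":0,"tz":0,"spin":0},{"hand":1,"tx":0,"ty":0,"tz":0,"spin":0},{"hand":1,"tx":0,"ty":0,"tz":0,"spin":0},{"hand":1,"tx":0,"ty":0,"tz":0,"spin":0},{"hand":1,"tx":0,"ty":0,"tz":0,"spin":0},{"hand":1,"tx":0,"ty":0,"tz":0,"spin":0}]'
python3 - <<'E'
from lean import *
np.set_printoptions(precision=4,suppress=True)
print('now',lean(shot('scene','s8')))
w=shot('wrist','w8')
E
```

```text
clock: 18.68
tcp_pos: [0.5328, -0.0081, 0.0517]
tool_rot: [[-0.223, 0.975, -0.001], [0.975, 0.223, 0.007], [0.007, 0.001, -1.0]]
contact_force: [-4.3, 16.0, 5.8]
gripper_width: 0.0188
[-4.34579753 15.99583186  5.79588373] [ 2.60692289  0.69487845 -0.21824875] [ 0.53282689 -0.00812564  0.0516681 ] [ 6.55232748e-03  7.39962825e-04 -9.99978259e-01]
clock: 19.52
tcp_pos: [0.5328, -0.0081, 0.0517]
tool_rot: [[-0.223, 0.975, -0.001], [0.975, 0.223, 0.007], [0.007, 0.001, -1.0]]
contact_force: [-3.5, 15.9, 5.7]
gripper_width: 0.0191
now (array([ 0.0138,  0.0011, -0.0048]), np.int64(537), array([-0.0001,  0.0074,  0.0135]))
```

View pics/w8.png

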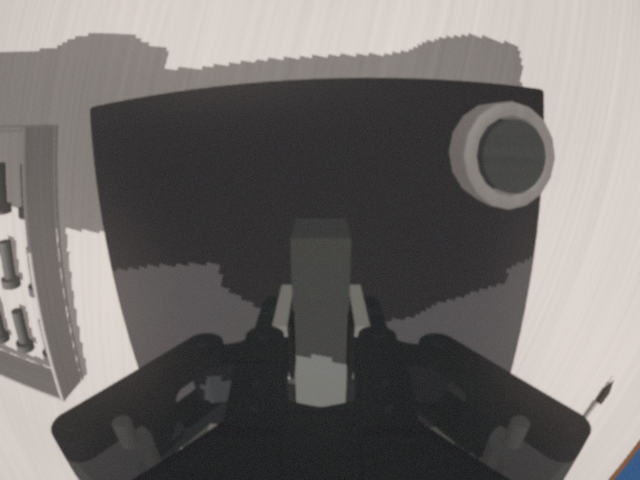

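```bash
python3 -m creep '[{"hand":1,"tx":-0.4,"ty":0,"tz":0.05,"spin":0},{"hand":1,"tx":-0.4,"ty":0,"tz":0.05,"spin":0},{"hand":1,"tx":0,"ty":0,"tz":0,"spin":0},{"hand":1,"tx":0,"ty":0,"tz":0,"spin":0},{"hand":1,"tx":0,"ty":0,"tz":0,"spin":0},{"hand":1,"tx":0,"ty":0,"tz":0,"spin":0},{"hand":1,"tx":0,"ty":0,"tz":0,"spin":0},{"hand":1,"tx":0,"ty":0,"tz":0,"spin":0},{"hand":1,"tx":0,"ty":0,"tz":0,"spin":0},{"hand":1,"tx":0,"ty":0,"tz":0,"spin":0},{"hand":1,"tx":0,"ty":0,"tz":0,"spin":0},{"hand":1,"tx":0,"ty":0,"tz":0,"spin":0},{"hand":1,"tx":0,"ty":0,"tz":0,"spin":0},{"hand":1,"tx":0,"ty":0,"tz":0,"spin":0},{"hand":1,"tx":0,"ty":0,"tz":0,"spin":0},{"hand":1,"tx":0,"ty":0,"tz":0,"spin":0}]'
python3 - <<'E'
from lean import *
np.set_printoptions(precision=4,suppress=True)
o=arm.get_obs();print(o['contact_force'],o['moment'],o['tcp_pos'],o['tool_rot'][2])
print('now',lean(shot('scene','s9')))
E
```

```text
clock: 20.95
tcp_pos: [0.5328, -0.0081, 0.0517]
tool_rot: [[-0.223, 0.975, -0.001], [0.975, 0.223, 0.007], [0.007, 0.001, -1.0]]
contact_force: [-4.6, 17.4, 7.0]
gripper_width: 0.0191
[-4.649  17.4354  6.9835] [ 2.8781  0.8683 -0.1893] [ 0.5328 -0.0081  0.0517] [ 0.0074  0.0008 -1.    ]
now (array([ 0.0136,  0.0018, -0.0031]), np.int64(542), array([-0.0002,  0.0073,  0.0136]))
```

```bash
python3 -m creep '[{"hand":1,"tx":1,"ty":0,"tz":-0.1,"spin":0},{"hand":1,"tx":2,"ty":0,"tz":-0.1,"spin":0},{"hand":1,"tx":3,"ty":0,"tz":-0.2,"spin":0},{"hand":1,"tx":5,"ty":0,"tz":0,"spin":0},{"hand":1,"tx":8,"ty":0,"tz":0,"spin":0},{"hand":1,"tx":10,"ty":0,"tz":-2,"spin":0},{"hand":1,"tx":10,"ty":0,"tz":-8,"spin":0},{"hand":1,"tx":6,"ty":0,"tz":-12,"spin":0},{"hand":1,"tx":2,"ty":0,"tz":-12,"spin":0},{"hand":1,"tx":0,"ty":0,"tz":-6,"spin":0},{"hand":1,"tx":0,"ty":0,"tz":0,"spin":0},{"hand":1,"tx":0,"ty":0,"tz":0,"spin":0}]'
python3 - <<'E'
from lean import *
np.set_printoptions(precision=4,suppress=True)
print('now',lean(shot('scene','s10')))
o=arm.get_obs();print(o['contact_force'],o['tcp_pos'],o['tool_rot'])
E
```

```text
clock: 22.0
tcp_pos: [0.5242, 0.0302, 0.0923]
tool_rot: [[-0.218, 0.976, 0.001], [0.976, 0.218, -0.001], [-0.001, 0.001, -1.0]]
contact_force: [-0.5, -0.4, -4.7]
gripper_width: 0.0189
now (array([ 0.0139,  0.0005, -0.0057]), np.int64(542), array([-0.0001,  0.0076,  0.0136]))
[-0.3137  0.3506 -4.9945] [0.5238 0.0301 0.0917] [[-0.2178  0.976  -0.    ]
 [ 0.976   0.2178 -0.0008]
 [-0.0008 -0.0002 -1.    ]]
```

```bash
python3 -m creep '[{"hand":1,"tx":0,"ty":0,"tz":-20,"spin":0},{"hand":1,"tx":0,"ty":0,"tz":-35,"spin":0},{"hand":1,"tx":0,"ty":0,"tz":-38,"spin":0},{"hand":1,"tx":0,"ty":0,"tz":-38,"spin":0},{"hand":1,"tx":0,"ty":0,"tz":-38,"spin":0},{"hand":1,"tx":0,"ty":0,"tz":-38,"spin":0},{"hand":1,"tx":-15,"ty":0,"tz":-30,"spin":0},{"hand":1,"tx":-30,"ty":0,"tz":-15,"spin":0},{"hand":1,"tx":-30,"ty":0,"tz":0,"spin":0},{"hand":1,"tx":-15,"ty":0,"tz":0,"spin":0},{"hand":1,"tx":0,"ty":0,"tz":0,"spin":0},{"hand":1,"tx":0,"ty":0,"tz":0,"spin":0},{"hand":1,"tx":0,"ty":0,"tz":0,"spin":0},{"hand":1,"tx":0,"ty":0,"tz":0,"spin":0}]'
python3 - <<'E'
from lean import *
np.set_printoptions(precision=4,suppress=True)
w=shot('wrist','w11');pickle.dump(w,open('w11.pkl','wb'))
def front(w):
    v,u=np.mgrid[0:480,0:640];P=by_depth(w,np.c_[u.ravel(),v.ravel()])
    a=-1.35;R=np.array([[np.cos(a),-np.sin(a),0],[np.sin(a),np.cos(a),0],[0,0,1]])
    L=(P-np.array([.548,-.084,.05]))@R
    for lo in np.arange(0,.15,.015):
        k=(abs(L[:,1])<.055)&(abs(L[:,0])<.02)&(L[:,2]>lo)&(L[:,2]<lo+.015)
        if k.sum()>5: print(round(lo,3),k.sum(),np.percentile(L[k,0],[5,25,50,75]))
    for x0 in(0,):
        m=(abs(L[:,1])<.05)&(L[:,2]>.032)&(L[:,2]<.115)&(abs(L[:,0])<.014)
        A=np.c_[np.ones(m.sum()),L[m,1],L[m,2]]
        print(least_squares(lambda p:A@p-L[m,0],[0,0,0],loss='cauchy',f_scale=.001).x)
    m=(abs(L[:,1])<.05)&(L[:,2]>.004)&(L[:,2]<.018)&(abs(L[:,0])<.014)
    A=np.c_[np.ones(m.sum()),L[m,1],L[m,2]]
    print('base',least_squares(lambda p:A@p-L[m,0],[0,0,0],loss='cauchy',f_scale=.001).x)
front(pickle.load(open('w1.pkl','rb')));front(w)
E
```

```text
clock: 23.22
tcp_pos: [0.543, -0.0553, 0.3431]
tool_rot: [[-0.221, 0.975, -0.001], [0.975, 0.221, 0.001], [0.001, -0.001, -1.0]]
contact_force: [-0.2, -0.1, -3.9]
gripper_width: 0.019
0.0 1189 [-0.0188 -0.0138 -0.0076 -0.0014]
0.015 230 [-0.0004  0.0001  0.0006  0.0011]
0.03 169 [-0.0018 -0.0014 -0.0011 -0.0007]
0.045 199 [-0.0033 -0.0028 -0.0024 -0.002 ]
0.06 216 [-0.0045 -0.0041 -0.0037 -0.0034]
0.075 254 [-0.0059 -0.0054 -0.0051 -0.0047]
0.09 291 [-0.007  -0.0066 -0.0063 -0.0059]
0.105 340 [-0.0084 -0.0079 -0.0075 -0.0072]
0.12 584 [-0.0096 -0.009  -0.0084  0.0112]
0.135 2710 [-0.01   -0.0078 -0.0038  0.0001]
[ 0.0022  0.0002 -0.0868]
base [0.0001 0.0027 0.0043]
0.0 1149 [-0.0188 -0.0129 -0.0068 -0.0007]
0.015 233 [0.0002 0.0004 0.0007 0.001 ]
0.03 138 [-0.0008 -0.0006 -0.0004 -0.0002]
0.045 196 [-0.0013 -0.001  -0.0007 -0.0003]
0.06 172 [-0.0007 -0.0004 -0.0002  0.    ]
0.075 197 [-0.0012 -0.001  -0.0007 -0.0005]
0.09 272 [-0.0014 -0.0009 -0.0006 -0.0002]
0.105 253 [-0.0013 -0.001  -0.0008 -0.0005]
0.12 370 [-0.0017 -0.0013 -0.001  -0.0006]
0.135 1365 [-0.0011  0.0002  0.0045  0.0089]
[-0.0003 -0.0001 -0.0037]
base [-0.0005  0.0004  0.0532]
```

View pics/w11.png

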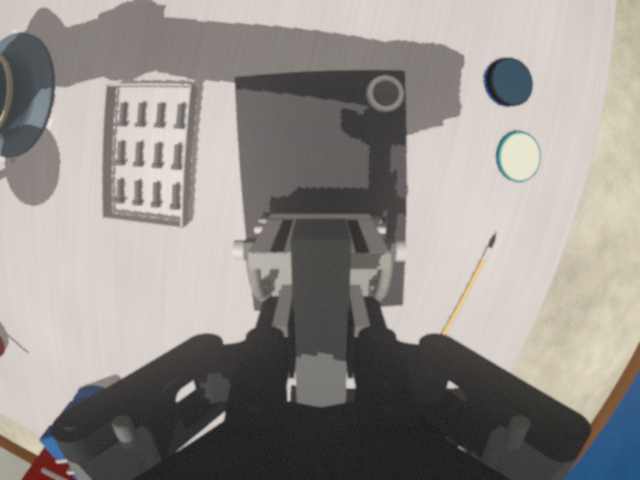

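```bash
python3 -m creep '[{"hand":1,"tx":12,"ty":0,"tz":0,"spin":1},{"hand":1,"tx":25,"ty":0,"tz":0,"spin":2},{"hand":1,"tx":35,"ty":0,"tz":0,"spin":2},{"hand":1,"tx":36,"ty":0,"tz":5,"spin":2},{"hand":1,"tx":36,"ty":0,"tz":12,"spin":2},{"hand":1,"tx":36,"ty":0,"tz":18,"spin":2},{"hand":1,"tx":36,"ty":0,"tz":18,"spin":2},{"hand":1,"tx":36,"ty":0,"tz":18,"spin":2},{"hand":1,"tx":36,"ty":0,"tz":18,"spin":2},{"hand":1,"tx":36,"ty":0,"tz":18,"spin":1},{"hand":1,"tx":28,"ty":0,"tz":25,"spin":0},{"hand":1,"tx":15,"ty":0,"tz":30,"spin":0},{"hand":1,"tx":0,"ty":0,"tz":35,"spin":0},{"hand":1,"tx":0,"ty":0,"tz":30,"spin":0},{"hand":1,"tx":0,"ty":0,"tz":15,"spin":0},{"hand":1,"tx":0,"ty":0,"tz":0,"spin":0},{"hand":1,"tx":0,"ty":0,"tz":0,"spin":0},{"hand":1,"tx":0,"ty":0,"tz":0,"spin":0}]'
```

```text
clock: 24.77
tcp_pos: [0.5275, 0.3094, 0.1033]
tool_rot: [[0.093, 0.996, 0.002], [0.996, -0.093, 0.002], [0.002, 0.002, -1.0]]
contact_force: [-0.3, 0.8, -4.3]
gripper_width: 0.019
```

```bash
python3 -m creep '[{"hand":1,"tx":3.5,"ty":4,"tz":10,"spin":0},{"hand":1,"tx":0,"ty":0,"tz":22,"spin":0},{"hand":1,"tx":0,"ty":0,"tz":24,"spin":0},{"hand":1,"tx":0,"ty":0,"tz":18,"spin":0},{"hand":1,"tx":0,"ty":0,"tz":10,"spin":0},{"hand":1,"tx":0,"ty":0,"tz":5,"spin":0},{"hand":1,"tx":0,"ty":0,"tz":2,"spin":0},{"hand":1,"tx":0,"ty":0,"tz":1,"spin":0},{"hand":1,"tx":0,"ty":0,"tz":0,"spin":0},{"hand":1,"tx":0,"ty":0,"tz":0,"spin":0}]'
python3 -m creep '[{"hand":1,"tx":0,"ty":0,"tz":0.6,"spin":0},{"hand":1,"tx":0,"ty":0,"tz":0.6,"spin":0},{"hand":1,"tx":0,"ty":0,"tz":0,"spin":0},{"hand":1,"tx":0,"ty":0,"tz":0,"spin":0}]'
python3 -m creep '[{"hand":1,"tx":0,"ty":0,"tz":0.4,"spin":0},{"hand":1,"tx":0,"ty":0,"tz":0,"spin":0},{"hand":1,"tx":0,"ty":0,"tz":0,"spin":0}]'
```

```text
clock: 25.6
tcp_pos: [0.5318, 0.3116, 0.0108]
tool_rot: [[0.093, 0.996, 0.002], [0.996, -0.093, 0.001], [0.001, 0.002, -1.0]]
contact_force: [0.5, 0.1, -4.5]
gripper_width: 0.0188
clock: 25.93
tcp_pos: [0.5312, 0.311, 0.0086]
tool_rot: [[0.093, 0.996, 0.0], [0.996, -0.093, -0.0], [0.0, 0.0, -1.0]]
contact_force: [0.0, 0.1, -4.6]
gripper_width: 0.0191
clock: 26.18
tcp_pos: [0.5311, 0.311, 0.008]
tool_rot: [[0.093, 0.996, -0.0], [0.996, -0.093, -0.0], [-0.0, -0.0, -1.0]]
contact_force: [0.1, 0.4, -3.9]
gripper_width: 0.0188
```

```bash
python3 -m creep '[{"hand":1,"tx":0,"ty":0,"tz":0.3,"spin":0},{"hand":1,"tx":0,"ty":0,"tz":0,"spin":0},{"hand":1,"tx":0,"ty":0,"tz":0,"spin":0}]'
python3 -m creep '[{"hand":1,"tx":0,"ty":0,"tz":0.3,"spin":0},{"hand":1,"tx":0,"ty":0,"tz":0,"spin":0},{"hand":1,"tx":0,"ty":0,"tz":0,"spin":0}]'
```

```text
clock: 26.43
tcp_pos: [0.5311, 0.311, 0.0078]
tool_rot: [[0.093, 0.996, 0.0], [0.996, -0.093, -0.0], [-0.0, 0.0, -1.0]]
contact_force: [-0.1, 0.2, -3.6]
gripper_width: 0.019
clock: 26.68
tcp_pos: [0.5311, 0.3111, 0.0076]
tool_rot: [[0.093, 0.996, 0.0], [0.996, -0.093, -0.0], [-0.0, 0.0, -1.0]]
contact_force: [-0.3, 0.5, -2.2]
gripper_width: 0.0194
```

```bash
python3 -m creep '[{"hand":1,"tx":0,"ty":0,"tz":0.2,"spin":0},{"hand":1,"tx":0,"ty":0,"tz":0,"spin":0},{"hand":0.7,"tx":0,"ty":0,"tz":0,"spin":0},{"hand":0.6,"tx":0,"ty":0,"tz":0,"spin":0},{"hand":0.4,"tx":0,"ty":0,"tz":0,"spin":0},{"hand":0.2,"tx":0,"ty":0,"tz":0,"spin":0},{"hand":0,"tx":0,"ty":0,"tz":0,"spin":0},{"hand":0,"tx":0,"ty":0,"tz":0,"spin":0},{"hand":0,"tx":0,"ty":0,"tz":0,"spin":0},{"hand":0,"tx":0,"ty":0,"tz":0,"spin":0}]'
python3 look.py w12 | grep -v corner; python3 -c "
from h import *
f=shot('scene','s12')"
```

```text
clock: 27.52
tcp_pos: [0.5311, 0.3111, 0.0073]
tool_rot: [[0.093, 0.996, 0.0], [0.996, -0.093, 0.0], [0.0, 0.0, -1.0]]
contact_force: [0.5, -0.6, -0.9]
gripper_width: 0.0855
[0.5311 0.3111 0.0073] [[ 0.0932  0.9956  0.0001]
 [ 0.9956 -0.0932  0.    ]
 [ 0.      0.0001 -1.    ]] [[ 0.9957 -0.0884 -0.0259  0.5381]
 [-0.0921 -0.9531 -0.2884  0.3847]
 [ 0.0008  0.2896 -0.9572  0.15  ]
 [ 0.      0.      0.      1.    ]] 27.5167
square 0.77 [124.2, 434.5] [0.4165 0.243  0.024 ]
cork_pad 0.88 [347.9, 249.6] [0.5435 0.3444 0.0343]
M square_grip 0.74 [320.6, 318.5] [0.5322 0.3198 0.035 ]
M square_grip 0.69 [118.2, 438.5] [0.4695 0.3064 0.0823]
M square_toe 0.64 [559.8, 39.0] [0.6478 0.4221 0.0059]
M square_toe 0.63 [23.5, 401.8] [0.323  0.2451 0.0127]
```

View pics/w12.png

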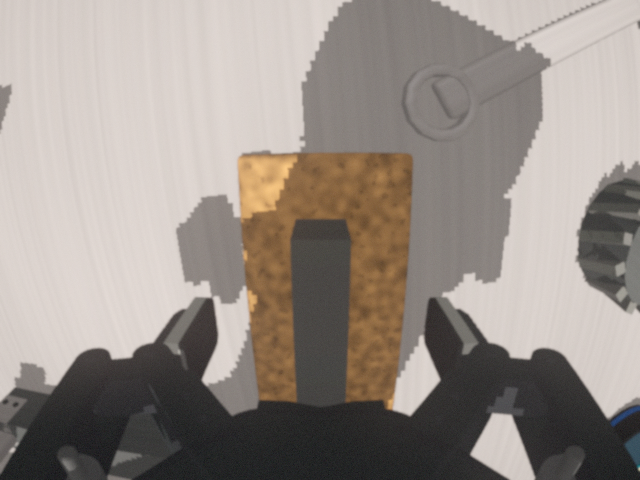

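Released cleanly, and the stock stands centred on the pad. I'm lifting straight up and moving clear.

```bash
python3 -m creep '[{"hand":0,"tx":0,"ty":0,"tz":-8,"spin":0},{"hand":0,"tx":0,"ty":0,"tz":-20,"spin":0},{"hand":0,"tx":0,"ty":0,"tz":-35,"spin":0},{"hand":0,"tx":0,"ty":0,"tz":-38,"spin":0},{"hand":0,"tx":0,"ty":0,"tz":-38,"spin":0},{"hand":0,"tx":0,"ty":0,"tz":-35,"spin":0},{"hand":0,"tx":20,"ty":0,"tz":-20,"spin":0},{"hand":0,"tx":30,"ty":0,"tz":0,"spin":0},{"hand":0,"tx":20,"ty":0,"tz":0,"spin":0},{"hand":0,"tx":0,"ty":0,"tz":0,"spin":0},{"hand":0,"tx":0,"ty":0,"tz":0,"spin":0},{"hand":0,"tx":0,"ty":0,"tz":0,"spin":0}]'
python3 - <<'E'
from lean import *
np.set_printoptions(precision=4,suppress=True)
f=shot('scene','s13');print(lean(f))
P=by_depth(f,np.array([[u,v] for v in range(480) for u in range(640)]))
k=(P[:,2]>.045)&(P[:,2]<.125)&(abs(P[:,0]-.525)<.05)&(abs(P[:,1]-.25)<.06);print('blade',k.sum(),P[k].min(0),P[k].max(0),P[k].mean(0))
w=shot('wrist','w13');v,u=np.mgrid[0:480,0:640];P=by_depth(w,np.c_[u.ravel(),v.ravel()])
k=(abs(P[:,2]-.034)<.006)&(abs(P[:,0]-.531)<.025)&(abs(P[:,1]-.3)<.08)
r=cv2.minAreaRect(P[k][:,:2].astype(np.float32));print(r,P[k].mean(0),np.polyfit(P[k][:,1],P[k][:,2],1))
t=shot('top','t13')
for q in ['pinion_c','bearing_c','tin','tin_lid','brush','spanner']:
    for r in arm.outline_of(q,'top')[:1]: print(q,r['conf'],r['location'],by_depth(t,[r['location']])[0])
E
```

```text
clock: 28.97
tcp_pos: [0.5376, 0.3799, 0.2011]
tool_rot: [[0.094, 0.996, -0.0], [0.996, -0.094, -0.001], [-0.001, -0.0, -1.0]]
contact_force: [-0.1, 0.2, -0.1]
gripper_width: 0.0852
(array([ 0.0138,  0.002 , -0.0055]), np.int64(540), array([-0.    ,  0.0076,  0.0136]))
blade 136 [0.5211 0.2316 0.0451] [0.5279 0.2528 0.1079] [0.5254 0.2411 0.0784]
((0.5297077298164368, 0.2920037806034088), (0.11520480364561081, 0.02105683647096157), 84.89893341064453) [0.5303 0.2972 0.0342] [-0.0061  0.036 ]
pinion_c 0.62 [216.1, 177.0] [0.6789 0.3237 0.0503]
bearing_c 0.88 [343.4, 223.8] [0.5813 0.0748 0.0706]
tin 0.84 [306.8, 145.7] [0.7527 0.1459 0.0271]
tin_lid 0.59 [355.0, 126.6] [0.7998 0.0461 0.0135]
brush 0.52 [452.4, 133.2] [ 0.789  -0.1583  0.0064]
spanner 0.84 [162.3, 171.3] [0.7035 0.4433 0.0086]
```

View pics/s13.png

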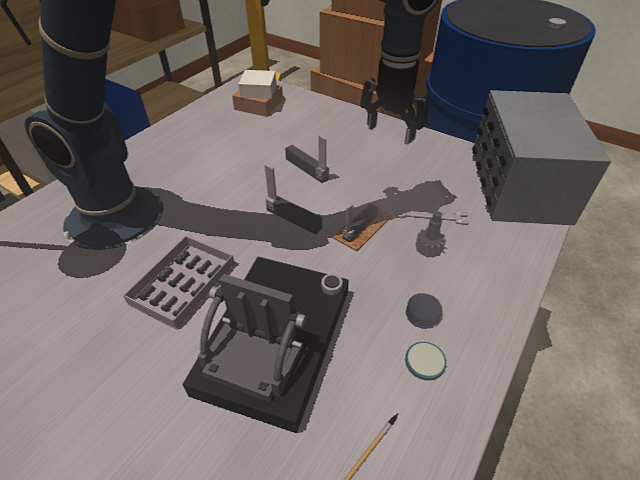

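```bash
python3 -c "
from workcell import arm
print(arm.hand_in())"
```

```text
the job is handed in; nothing more can be done
None
```

The job is done and handed in at about 29 s of the 72 s allowed. I pushed the table upright with the smallest square, held it pressed there for about 2.5 s, and put the square back upright on its cork pad.

- **Pressing:** During the hold the square bore on the granite with about 10–11 N, its own weight included. The total push towards the angle plate was 16–18 N, and the square stopped dead with no more forward travel. The wrist sensor cannot separate the base edge, the table and friction. I put the base edge at about 7 N and the table at about 5 N, but neither was measured directly.
- **Alignment:** The square was in line within about 0.005 rad. The tool pitched up to 0.007 rad, toe down, under load.
- **Table:** It started at a lean of 0.087 rad. The wrist camera then read about 0.004 rad and the scene camera about 0.0055 rad. They differ by 1–2 mrad, and both are inside 0.012 rad.
- **Square:** It stands let go on the pad, with its grip point about 13 mm from the pad's centre. The arm is clear and the force reading is near zero.
- **Other things:** The pictures show nothing else moved. The spanner's reported position differed from the first one by about 56 mm, more than the 20 mm limit. In the scene picture it lies where it did, so I put the difference down to the gripper hiding part of it from above; I did not re-measure it.

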